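Set out the nugget cups and lock the rack

ROBOT

A 7-joint arm with a two-finger parallel gripper is mounted at the origin on a cart in front of the work surface, level with it; the furniture and walls round the work are solid. World frame = base frame: x ahead of the robot, y to its left, z up, the work surface at z = 0. Lengths are in m, angles in rad, forces in N, time in s.
With the tool pointing down it reaches from about 0.425 to 1.025 m from the base axis. Payload 3.6 kg.
Tool frame: the origin (TCP) lies midway between the tips of the shut fingers; the grasp point (between the pads) lies 19 mm behind it (bot.pinch_z is the distance from the TCP to the grasp point, in m); x points along the fingers, z is the direction in which the jaws open and shut, and the axes are right-handed (so a half turn about x gives the same grasp; the last joint's range is limited). The gripper opens to 85 mm and grips with 20 to 120 N. Pads are 22 mm wide; open, the fingers measure 114 mm over their backs; the gripper's body (76 mm by 85 mm) begins 54 mm behind the grasp point. The pads swing forward as they close: fully open they stand 13 mm farther back than shut.
Start: joints at [1.131, 0.591, 0.048, 1.609, -0.033, 0.943, -0.034], TCP at [0.246, -0.682, 0.231] pointing down, gripper open.
Joint ranges: [-2.69, 2.69], [-0.47, 2.24], [-1.27, 1.36], [0.19, 2.51], [-1.53, 4.68], [0.08, 2.07], [-3.09, 3.09]. Speed limits (rad/s): [2.57, 2.57, 3.14, 3.14, 3.14, 3.14, 3.14].

INTERFACE

Orientations are given as a unit quaternion [w, x, y, z].
In Python, from plant import bot gives the robot as it stands.
- The arm moves only by the tool jog_arm, never from a script. Its argument "targets" is text: rows parted by semicolons, each of 5 numbers parted by spaces: the finger opening in cm, from 0 to 8.54, then the shift along the tool's x, y, z in cm, then the turn about the tool's x in degrees. In form: hand dx dy dz twist; .... A call has 1 to 20 rows; each row shifts and turns the commanded pose from where the row before left it, along the tool's axes as they then stand; what a row does not reach is not made up. A row lasts 1/8 s, in which the tool goes at most 62.5 mm and 10.7 degrees, less where a joint would pass 70% of its speed; a pose out of reach is approached as far as the arm can. A call with a gripper value outside its range is refused whole. The fingers move at their own pace and stop on an object; "force" is the grip in N (left out, the last holds). Time passes only in rows, so rows that do not move let the fingers close. It gives the time, the measured TCP pose, the force and the opening at its end, in the units of the state.
- bot.state(): the state, without advancing time (a new reading comes with each control period).
- bot.get_image(name): name is "scene" or "top" or "wrist"; returns a dict with "color" (400x640x3 uint8, blue, green, red), "fx", "fy", "cx", "cy" (pixels), "pose" (4x4, takes a point from camera to world coordinates); the wrist camera has in their place "hand_eye" (4x4, takes a point from camera to tool coordinates, whose origin is the TCP and whose axes are the tool frame's). Camera axes: x right, y up, looking along -z (the intrinsics and any distortion apply to the point x, -y, -z); pixel columns grow to the right and rows downward; lengths in m; the calibration is good to about 2 mm. A picture is of the moment at which its call begins: read the wrist's pose just before it. There is no depth.
- bot.finish_job(): hands the job in, once; it reports no verdict.
The state is a dict: "time": time; "joint_pos": joint angles; "qvel": joint speeds; "effort": joint torques, N m; "position": TCP position; "eef_rot": TCP orientation; "ft_force": force on the tool from outside, world axes, zero at the start; "moment": the same for the moment, N m; "width": finger opening in m.
Only numpy, scipy, OpenCV 4.12 (cv2) and the standard library are available. Lean on these libraries where they do the work, as an engineer would, in place of code of your own. Each camera call takes 0.05 s, during which the arm holds its last target. There are 200 camera calls.

TASK

Take the upper two metal cups off the nested stack one at a time, without lifting the cup underneath along, and stand one in the middle of each coloured disc on the rack; leave the bottom cup where it stands. Then put every glass nugget on the bench into the cup on the disc of its own colour, and only when all are in, slide the black collar along the bar until it lines up with the yellow mark, so that its arm keeps the cups from sliding, and let go. Do not disturb the cream bottle, the spool or the pencil.

Things in the scene. Friction and masses are not known exactly. Their poses are not given: they have to be found in the camera images.
- cup_top: plain round tapered metal cup, one of three alike, nested: 60 mm high, 64 mm across the rim, 42 mm the foot, 2 mm wall, inner floor 16 mm above the underside, about 60 g. Nested (1 mm play), 16 mm of each shows above the rim of the one below. Origin: centre of the underside, z up; this is the uppermost of the stack, resting on cup_middle's inner floor at the start
- cup_middle: plain round tapered metal cup, one of three alike, nested: 60 mm high, 64 mm across the rim, 42 mm the foot, 2 mm wall, inner floor 16 mm above the underside, about 60 g. Nested (1 mm play), 16 mm of each shows above the rim of the one below. Origin: centre of the underside, z up; this is the second of the stack, 16 mm below cup_top at the start
- cup_bottom: plain round tapered metal cup, one of three alike, nested: 60 mm high, 64 mm across the rim, 42 mm the foot, 2 mm wall, inner floor 16 mm above the underside, about 60 g. Nested (1 mm play), 16 mm of each shows above the rim of the one below. Origin: centre of the underside, z up; this is the lowest of the stack, standing on the bench; it stays there
- cup_rack: fixed plywood board 145 x 320 x 10 mm on the bench. Its x axis points away from the robot, y (left) along its length, origin on the bench at its middle. At y = +153 mm a low wooden end stop (top 40 mm above the bench; 10 mm thick). A steel bar of 10 mm diameter runs along y at x = +62 mm, centre 45 mm above the bench, between two posts at y = +-153 mm (tops 60 mm above the bench)
- pad_blue: fixed blue disc, 72 mm across, 3 mm thick, on the rack's board: place for the cup of blue nuggets. Origin: centre of its underside (board top, 10 mm above the bench), so a cup stands 3 mm above it; axes parallel to the rack's. The two discs lie side by side along the rack's y, 79 mm apart, 20 mm nearer the robot than the rack's middle line; which is the left one varies
- pad_red: fixed red disc, 72 mm across, 3 mm thick, on the rack's board: place for the cup of red nuggets. Origin: centre of its underside; axes parallel to the rack's
- mark: fixed yellow line 5 mm wide on the board, running across under the bar, with a yellow tab 14 mm high at its far end, 12 mm beyond the bar's centre line. Origin on the board on the middle of the line, 12 mm nearer the robot than the bar; axes parallel to the rack's. Lies towards the rack's right (-y) end; its y varies
- collar (a joint): how far the black collar has been slid along the bar towards the rack's +y (left), m, 0 to 0.12; 0 is at y = -115 mm of the rack. Slides stiffly (about 2 N) and stays where it is left; at the start it stands 35 to 91 mm right of the mark. A flat stop arm 8 mm wide, 29 to 41 mm above the bench, reaches from it 112 mm towards the robot across the board
- collar_fin (a point): point in the collar's fin straight above the bar's axis, 80 mm above the bench. The fin is upright, 12 mm thick along the rack's y, 24 mm along x, 54 to 88 mm above the bench, with a white line on top; the collar under it is 22 mm across and 20 mm long. It is on the mark when this point has the mark's y in the rack's frame
- blue_1: blue glass nugget, flat-backed and domed, about 23 mm across and 10 mm high, 15 g, loose on the bench; some are absent. Origin: centre of its flat underside
- blue_2: blue glass nugget, flat-backed and domed, about 23 mm across and 10 mm high, 15 g, loose on the bench; some are absent. Origin: centre of its flat underside
- blue_3: blue glass nugget, flat-backed and domed, about 23 mm across and 10 mm high, 15 g, loose on the bench; some are absent. Origin: centre of its flat underside
- red_1: red glass nugget, flat-backed and domed, about 23 mm across and 10 mm high, 15 g, loose on the bench; some are absent. Origin: centre of its flat underside
- red_2: red glass nugget, flat-backed and domed, about 23 mm across and 10 mm high, 15 g, loose on the bench; some are absent. Origin: centre of its flat underside
- red_3: red glass nugget, flat-backed and domed, about 23 mm across and 10 mm high, 15 g, loose on the bench; some are absent. Origin: centre of its flat underside
- flux_bottle: bystander: cream bottle with a red cap, 48 mm across, 103 mm high, standing on the bench. Origin: centre of its underside
- solder_spool: bystander: pale wire spool, 55 mm across, 40 mm high. Origin: centre of its underside
- pencil_a: bystander: red pencil lying on the bench, 153 mm long, 7 mm thick. Origin at mid length, underside

How it is judged:
On the way, in this order (a step that is already met when the one before it is completed fails the run):
1. one cup stands on a disc (((horizontal distance between cup_top and pad_blue below 0.012 m and z of cup_top in the frame of pad_blue between 0 and 0.007 m and angle between cup_top's own z axis and vertical below 0.12 rad and linear speed of cup_top below 0.03 m/s) or (horizontal distance between cup_top and pad_red below 0.012 m and z of cup_top in the frame of pad_red between 0 and 0.007 m and angle between cup_top's own z axis and vertical below 0.12 rad and linear speed of cup_top below 0.03 m/s) or (horizontal distance between cup_middle and pad_blue below 0.012 m and z of cup_middle in the frame of pad_blue between 0 and 0.007 m and angle between cup_middle's own z axis and vertical below 0.12 rad and linear speed of cup_middle below 0.03 m/s) or (horizontal distance between cup_middle and pad_red below 0.012 m and z of cup_middle in the frame of pad_red between 0 and 0.007 m and angle between cup_middle's own z axis and vertical below 0.12 rad and linear speed of cup_middle below 0.03 m/s))), for 0.2 s.
2. a cup stands on each disc ((((horizontal distance between cup_top and pad_blue below 0.012 m and z of cup_top in the frame of pad_blue between 0 and 0.007 m and angle between cup_top's own z axis and vertical below 0.12 rad and linear speed of cup_top below 0.03 m/s) and (horizontal distance between cup_middle and pad_red below 0.012 m and z of cup_middle in the frame of pad_red between 0 and 0.007 m and angle between cup_middle's own z axis and vertical below 0.12 rad and linear speed of cup_middle below 0.03 m/s)) or ((horizontal distance between cup_middle and pad_blue below 0.012 m and z of cup_middle in the frame of pad_blue between 0 and 0.007 m and angle between cup_middle's own z axis and vertical below 0.12 rad and linear speed of cup_middle below 0.03 m/s) and (horizontal distance between cup_top and pad_red below 0.012 m and z of cup_top in the frame of pad_red between 0 and 0.007 m and angle between cup_top's own z axis and vertical below 0.12 rad and linear speed of cup_top below 0.03 m/s)))), for 0.2 s.
3. every nugget present lies in the cup on the disc of its colour (horizontal distance between each of blue_1, blue_2, blue_3 and pad_blue below 0.03 m and z of blue_1 in the frame of pad_blue between 0.014 and 0.055 m and linear speed of each of blue_1, blue_2, blue_3, red_1, red_2, red_3 below 0.05 m/s and z of blue_2 in the frame of pad_blue between 0.014 and 0.055 m and z of blue_3 in the frame of pad_blue between 0.014 and 0.055 m and horizontal distance between each of red_1, red_2, red_3 and pad_red below 0.03 m and z of red_1 in the frame of pad_red between 0.014 and 0.055 m and z of red_2 in the frame of pad_red between 0.014 and 0.055 m and z of red_3 in the frame of pad_red between 0.014 and 0.055 m), for 0.2 s.
4. the collar stands at the yellow mark (y of collar_fin in the frame of mark between -0.004 and 0.004 m and velocity of joint collar between -0.01 and 0.01 m/s), for 0.2 s.
At the end, for the whole second after the job is handed in: cup_top and cup_middle stand upright on the two discs, one on each, centred within 12 mm; every nugget present lies inside the cup on the disc of its colour; the collar stands within 4 mm of the yellow mark; the bottom cup still stands within 25 mm of where it was; all at rest (all of step 3 and all of step 4 and (((horizontal distance between cup_top and pad_blue below 0.012 m and z of cup_top in the frame of pad_blue between 0 and 0.007 m and angle between cup_top's own z axis and vertical below 0.12 rad and linear speed of cup_top below 0.03 m/s) and (horizontal distance between cup_middle and pad_red below 0.012 m and z of cup_middle in the frame of pad_red between 0 and 0.007 m and angle between cup_middle's own z axis and vertical below 0.12 rad and linear speed of cup_middle below 0.03 m/s)) or ((horizontal distance between cup_middle and pad_blue below 0.012 m and z of cup_middle in the frame of pad_blue between 0 and 0.007 m and angle between cup_middle's own z axis and vertical below 0.12 rad and linear speed of cup_middle below 0.03 m/s) and (horizontal distance between cup_top and pad_red below 0.012 m and z of cup_top in the frame of pad_red between 0 and 0.007 m and angle between cup_top's own z axis and vertical below 0.12 rad and linear speed of cup_top below 0.03 m/s))) and distance of cup_bottom from where it was at the start of the episode below 0.025 m and angle between cup_bottom's own z axis and vertical below 0.12 rad); the robot touches nothing.
It fails at once if the middle cup is lifted along while the top cup is still nested in it (distance between cup_top and cup_middle below 0.026 m and height (world z) of cup_middle above 0.034 m).
It fails at once if the bottom cup is lifted along while the middle cup is still nested in it (distance between cup_middle and cup_bottom below 0.026 m and height (world z) of cup_bottom above 0.018 m).
It fails at once if the bottle, the spool or the pencil is moved more than 30 mm (distance of any of flux_bottle, solder_spool, pencil_a from where it was at the start of the episode above 0.03 m).
Of blue_1, blue_2, blue_3, red_1, red_2, red_3 only 4 to 6 are there at a start; the rules pass over those that are not, and their reading is None.
At some moment in a run one of blue_1, blue_2, blue_3, red_1, red_2, red_3 may be knocked a few centimetres aside while the robot is not near it.
It also fails if it takes over 210 s, if anything falls off the work surface, if the arm or the gripper's body presses on something with over 40 N, if the wrist force passes 120 N, or if a joint passes its speed limit or range.

## Working session

There is one attempt and no reset: what is moved stays moved. The work goes in short steps, Python scripts to look and compute and a tool call to move; the robot and the scene stay as the last step left them, time stands still between calls to the robot, and variables do not carry over. Pictures are saved under pics/ and viewed, about 12 in all and at most 16, crops included, and the job is handed in when it is done.

Besides the shell and the picture viewer there is one more tool, called after "Emit:" as name(argument=value, ...) on one line, values as JSON. jog_arm: Moves the arm, as the interface text tells. Its arguments: {"type":"object","properties":{"targets":{"type":"string"},"force":{"type":"number"}},"required":["targets"]}

```bash
mkdir -p pics; ls; cat > h.py <<'E'
import numpy as np, cv2
from plant import bot
from scipy.spatial.transform import Rotation as R
def rot(q): return R.from_quat([q[1],q[2],q[3],q[0]]).as_matrix()
def grab(name):
    s=bot.state(); im=bot.get_image(name)
    if name=='wrist':
        T=np.eye(4); T[:3,:3]=rot(s['eef_rot']); T[:3,3]=s['position']
        im['pose']=T@np.array(im['hand_eye'])
    im['pose']=np.array(im['pose']); return im
def ray(im,u,v):
    d=np.array([(u-im['cx'])/im['fx'],-(v-im['cy'])/im['fy'],-1.])
    return im['pose'][:3,3], im['pose'][:3,:3]@d
def onz(im,u,v,z):
    o,d=ray(im,u,v); return o+d*(z-o[2])/d[2]
def proj(im,p):
    q=np.linalg.inv(im['pose'])@np.append(p,1); return im['cx']-im['fx']*q[0]/q[2], im['cy']+im['fy']*q[1]/q[2]
def tri(obs): # obs: list of (im,u,v)
    A=np.zeros((3,3));b=np.zeros(3)
    for im,u,v in obs:
        o,d=ray(im,u,v); d=d/np.linalg.norm(d); P=np.eye(3)-np.outer(d,d); A+=P;b+=P@o
    x=np.linalg.solve(A,b); res=[np.linalg.norm(np.cross(x-ray(i,u,v)[0],ray(i,u,v)[1]/np.linalg.norm(ray(i,u,v)[1]))) for i,u,v in obs]
    return x,res
E
python3 - <<'E'
from h import *
s=bot.state(); print({k:np.round(v,3).tolist() for k,v in s.items()}); print(rot(s['eef_rot']).round(2))
for n in ['top','scene']:
    im=grab(n); cv2.imwrite(f'pics/{n}0.png',im['color']); print(n,im.keys(),im['fx'],im['fy'],im['cx'],im['cy'],im['pose'].round(3).tolist())
E
```

```text
pics
{'time': 0.0, 'joint_pos': [1.13, 0.592, 0.048, 1.61, -0.033, 0.943, -0.034], 'qvel': [-0.0, 0.0, -0.002, 0.0, 0.001, -0.0, -0.0], 'effort': [-0.0, -54.87, 1.546, -19.812, 0.009, 0.009, -0.0], 'position': [0.246, -0.681, 0.23], 'eef_rot': [0.578, 0.407, 0.579, -0.406], 'ft_force': [-1.062, -0.054, 0.887], 'moment': [-0.021, -0.062, 0.023], 'width': 0.085}
[[-0.    0.94  0.34]
 [ 0.    0.34 -0.94]
 [-1.   -0.   -0.  ]]
top dict_keys(['color', 'fx', 'fy', 'cx', 'cy', 'pose']) 452.883895726354 452.883895726354 329.56544227367095 196.38720945330437 [[0.104, 0.973, -0.206, 0.273], [-0.995, 0.101, -0.027, -0.085], [-0.006, 0.208, 0.978, 1.224], [0.0, 0.0, 0.0, 1.0]]
scene dict_keys(['color', 'fx', 'fy', 'cx', 'cy', 'pose']) 362.42896448223877 362.42896448223877 316.1787962865 197.57538020686033 [[0.537, 0.559, -0.632, -0.094], [-0.844, 0.357, -0.401, -0.447], [0.001, 0.748, 0.663, 0.678], [0.0, 0.0, 0.0, 1.0]]
```

View pics/top0.png

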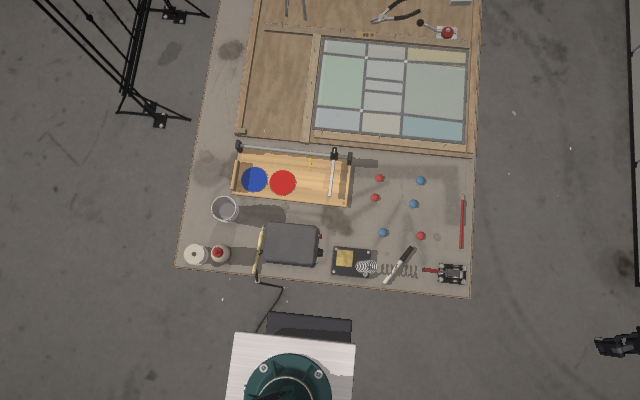

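View pics/scene0.png

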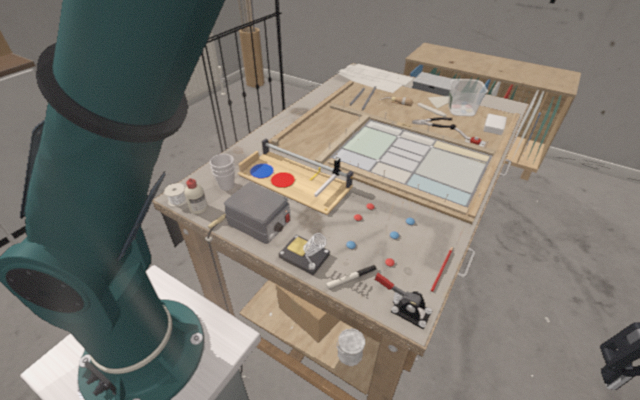

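Top view: blue disc (254,180), red disc (283,182), mark ≈(310,163), collar fin (334,153), cup stack (225,209), red nuggets (380,178), (375,198), (421,236), blue nuggets (421,181), (414,204), (382,232), bottle (218,253), spool (195,254), pencil (462,222). The scene view agrees.

```bash
cat >> h.py <<'E'
def blobs(im,col,lo=8,hi=3000,satmin=110,vmin=50):
    h,s,v=cv2.split(cv2.cvtColor(im['color'],cv2.COLOR_BGR2HSV))
    m=(s>satmin)&(v>vmin)
    if col=='red': m&=((h<7)|(h>172))
    if col=='blue': m&=(h>98)&(h<125)
    if col=='yellow': m&=(h>24)&(h<34)
    n,l,st,c=cv2.connectedComponentsWithStats(m.astype(np.uint8))
    return [(st[i][4],*c[i].round(2),st[i][2],st[i][3]) for i in range(1,n) if lo<=st[i][4]<=hi]
E
python3 - <<'E'
from h import *
I={n:grab(n) for n in['top','scene']}
B={}
for c in['red','blue','yellow']:
    for n in I:
        B[c,n]=blobs(I[n],c)
        if c=='yellow': print(n,[tuple(map(float,b)) for b in B[c,n]],[onz(I[n],b[1],b[2],.01).round(3).tolist() for b in B[c,n]]);continue
    if c=='yellow':continue
    for b in B[c,'top']:
        z=.013 if b[0]>200 else .004
        p=onz(I['top'],b[1],b[2],z)
        best=min(B[c,'scene'],key=lambda q:np.linalg.norm(onz(I['scene'],q[1],q[2],z)-p))
        x,r=tri([(I['top'],b[1],b[2]),(I['scene'],best[1],best[2])])
        print(c,int(b[0]),b[1],b[2],p.round(3),'scene px',best[1:3],onz(I['scene'],best[1],best[2],z).round(3),'tri',x.round(3),np.round(r,4)[0])
t=I['top']
print('stack',onz(t,225,209,.092).round(3),'bottle',onz(t,218,253,.103).round(3),'spool',onz(t,195,254,.04).round(3),'fin',onz(t,334,153,.088).round(3))
E
```

```text
red 88 446.78 32.47 [ 1.063 -0.347  0.004] scene px (np.float64(474.84), np.float64(140.44)) [ 1.087 -0.338  0.004] tri [ 1.048 -0.342  0.026] 0.0001
red 515 281.91 182.15 [0.555 0.083 0.013] scene px (np.float64(282.29), np.float64(179.5)) [0.553 0.082 0.013] tri [0.555 0.083 0.011] 0.0001
red 43 379.02 177.58 [ 0.598 -0.183  0.004] scene px (np.float64(370.09), np.float64(206.15)) [ 0.597 -0.183  0.004] tri [ 0.598 -0.183  0.003] 0.0001
red 44 374.34 196.98 [ 0.541 -0.174  0.004] scene px (np.float64(357.54), np.float64(217.26)) [ 0.54  -0.174  0.004] tri [ 0.541 -0.174  0.003] 0.0005
red 123 461.32 223.36 [ 0.493 -0.415  0.004] scene px (np.float64(440.85), np.float64(270.42)) [ 0.489 -0.415  0.004] tri [ 0.493 -0.415  0.   ] 0.0009
red 48 420.0 235.25 [ 0.449 -0.306  0.004] scene px (np.float64(389.5), np.float64(262.0)) [ 0.448 -0.306  0.004] tri [ 0.449 -0.306  0.003] 0.0
red 9 319.67 235.44 [ 0.42  -0.036  0.004] scene px (np.float64(287.09), np.float64(217.57)) [ 0.439 -0.018  0.004] tri [ 0.416 -0.037  0.034] 0.0006
red 83 217.24 251.73 [0.348 0.233 0.004] scene px (np.float64(190.64), np.float64(183.05)) [0.404 0.305 0.004] tri [0.342 0.212 0.088] 0.0007
red 47 430.98 269.79 [ 0.36  -0.341  0.004] scene px (np.float64(383.88), np.float64(281.0)) [ 0.392 -0.317  0.004] tri [ 0.355 -0.328  0.057] 0.0013
blue 489 253.65 178.93 [0.556 0.162 0.013] scene px (np.float64(261.57), np.float64(170.54)) [0.554 0.16  0.013] tri [0.556 0.162 0.011] 0.0
top [] []
scene [] []
stack [0.452 0.207 0.092] bottle [0.339 0.205 0.103] spool [0.334 0.28  0.04 ] fin [ 0.629 -0.053  0.088]
```

Emit:
jog_arm(targets="8.5 -1 4.6 -2.4 0;8.5 -1 4.6 -2.4 0;8.5 -1 4.6 -2.4 0;8.5 -1 4.6 -2.4 0;8.5 -1 4.6 -2.4 0;8.5 -1 4.6 -2.4 0;8.5 -1 4.6 -2.4 0;8.5 -1 4.6 -2.4 0;8.5 -1 4.6 -2.4 0;8.5 -1 4.6 -2.4 0;8.5 0 0 0 -10;8.5 0 0 0 -10;8.5 0 0 0 -10;8.5 0 0 0 -10;8.5 0 0 0 -10;8.5 0 0 0 -10;8.5 0 0 0 -10;8.5 0 0 0 0")

```text
time: 2.45
position: [0.5971, -0.2999, 0.331]
eef_rot: [0.707, 0.002, 0.707, -0.001]
ft_force: [-1.0, 0.1, -0.1]
width: 0.0853
```

```bash
cat >> h.py <<'E'
def go(p,yaw=None):
    s=bot.state(); M=rot(s['eef_rot']); d=M.T@(np.array(p)-s['position'])*100
    print('t',round(s['time'],2),'pos',np.round(s['position'],4),'zaxis deg',np.degrees(np.arctan2(M[1,2],M[0,2])).round(1),'tilt',np.degrees(np.arccos(-M[2,0])).round(2),'w',s['width'],'F',np.round(s['ft_force'],1),'-> cm tool',d.round(2))
E
python3 - <<'E'
from h import *
go([.452,.207,.25])
print(bot.state()['joint_pos'].round(2) if hasattr(bot.state()['joint_pos'],'round') else bot.state()['joint_pos'])
im=grab('wrist'); cv2.imwrite('pics/w0.png',im['color']); print(im['fx'],im['hand_eye'])
E
```

```text
t 2.45 pos [ 0.5971 -0.2999  0.331 ] zaxis deg -0.3 tilt 0.04 w 0.08528397895767817 F [-1.   0.1 -0.1] -> cm tool [  8.13  50.62 -14.74]
[ 0.6   0.44 -0.3   1.63  0.14  1.09  0.26]
320.3743652945203 [[-1.04453959e-03  3.21138803e-01 -9.47031561e-01 -1.42058233e-01]
 [ 8.25356253e-04  9.47032032e-01  3.21138052e-01  8.33170453e-02]
 [ 9.99999114e-01 -4.46197011e-04 -1.25426637e-03  9.35560346e-04]
 [ 0.00000000e+00  0.00000000e+00  0.00000000e+00  1.00000000e+00]]
```

View pics/w0.png

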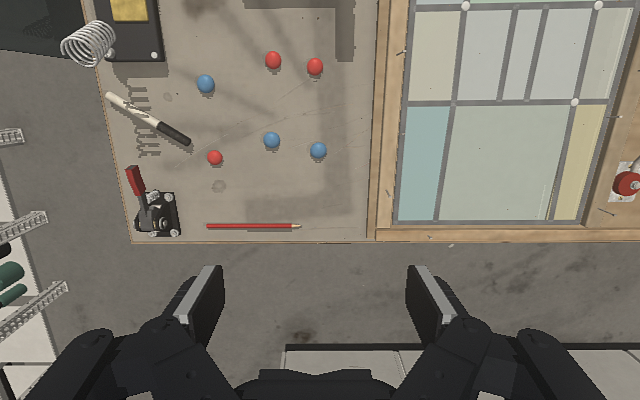

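The wrist view shows the six nuggets: red at (273,60), (315,66), (215,157) and blue at (205,83), (271,140), (318,149). The pencil is at (255,226).

```bash
python3 - <<'E'
from h import *
w=grab('wrist')
for c in['red','blue']:
    for b in blobs(w,c,80,900): print(c,[float(x) for x in b],onz(w,b[1],b[2],.004).round(4))
E
```

```text
red [229.0, 272.54, 59.56, 16.0, 18.0] [ 0.5425 -0.1726  0.004 ]
red [222.0, 314.39, 65.99, 16.0, 17.0] [ 0.5986 -0.1808  0.004 ]
red [173.0, 214.24, 157.16, 15.0, 15.0] [ 0.4503 -0.3042  0.004 ]
red [361.0, 135.34, 180.61, 21.0, 31.0] [ 0.3274 -0.3393  0.004 ]
red [430.0, 626.06, 182.22, 27.0, 25.0] [ 1.0698 -0.3454  0.004 ]
red [340.0, 248.5, 225.5, 86.0, 4.0] [ 0.4931 -0.4135  0.004 ]
```

Emit:
jog_arm(targets="8.5 0 4.6 -1.3 0;8.5 0 4.6 -1.3 0;8.5 0 4.6 -1.3 0;8.5 0 4.6 -1.3 0;8.5 0 4.6 -1.3 0;8.5 0 4.6 -1.3 0;8.5 0 4.6 -1.3 0;8.5 0 4.6 -1.3 0;8.5 0 4.6 -1.3 0;8.5 0 4.6 -1.3 0;8.5 0 4.6 -1.3 0;8.5 0 0 0 0;8.5 0 0 0 0")

```text
time: 4.18
position: [0.4556, 0.2061, 0.3313]
eef_rot: [0.707, 0.001, 0.707, -0.001]
ft_force: [0.9, -1.0, -0.2]
width: 0.0852
```

```bash
python3 - <<'E'
from h import *
go([.452,.207,.25])
im=grab('wrist'); cv2.imwrite('pics/w1.png',im['color'])
import pickle; pickle.dump(im,open('w1.pkl','wb'))
for c in['red','blue']:
    for b in blobs(im,c,300,20000): print(c,[float(x) for x in b],onz(im,b[1],b[2],.013).round(4))
E
```

```text
t 4.17 pos [0.4556 0.2061 0.3313] zaxis deg -0.2 tilt 0.04 w 0.08518644821338102 F [ 0.9 -1.  -0.2] -> cm tool [ 8.13  0.09 -0.37]
red [381.0, 221.64, 160.28, 24.0, 22.0] [0.322  0.1983 0.013 ]
red [1502.0, 377.97, 230.74, 45.0, 42.0] [0.5558 0.0862 0.013 ]
blue [1703.0, 381.84, 182.3, 47.0, 46.0] [0.5568 0.1646 0.013 ]
```

View pics/w1.png

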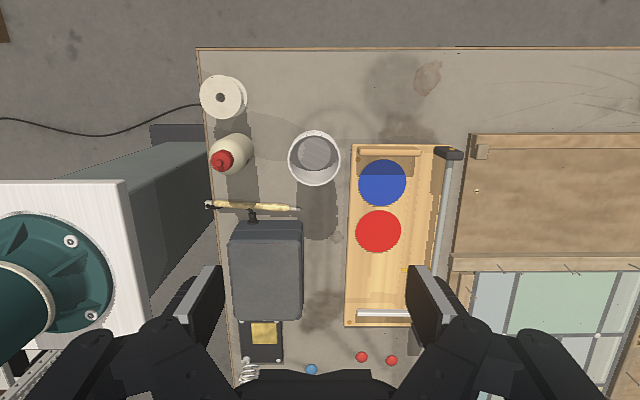

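The view shows the stack rim centred ≈(314,158), outer width ≈52 px. Bottle cap is at (221,160), spool at (222,97), blue disc (382,182), red disc (378,231), mark ≈(404,270), stop arm (382,313).

```bash
cat >> h.py <<'E'
def circ(im,u,v,rlo,rhi,win=60,p2=15):
    u,v=int(u),int(v); g=cv2.cvtColor(im['color'],cv2.COLOR_BGR2GRAY)
    a,b=max(v-win,0),max(u-win,0); g=cv2.resize(g[a:v+win,b:u+win],None,fx=4,fy=4,interpolation=cv2.INTER_CUBIC)
    c=cv2.HoughCircles(g,cv2.HOUGH_GRADIENT,1,20,param1=120,param2=p2,minRadius=4*rlo,maxRadius=4*rhi)
    return [] if c is None else [((x+.5)/4-.5+b,(y+.5)/4-.5+a,r/4) for x,y,r in c[0][:3]]
E
python3 - <<'E'
from h import *
import pickle; im=pickle.load(open('w1.pkl','rb'))
t=grab('top')
cs=circ(im,314,158,20,32); ct=circ(t,225,209,9,16,30)
print(cs,ct)
for c in cs: print(onz(im,c[0],c[1],.092).round(4), 'diam',2*c[2]*np.linalg.norm(onz(im,c[0]+1,c[1],.092)-onz(im,c[0],c[1],.092)), 'tri',[tri([(im,c[0],c[1]),(t,q[0],q[1])])[0].round(3).tolist() for q in ct])
for q in ct: print('top',onz(t,q[0],q[1],.092).round(4))
E
```

```text
[(np.float32(313.5), np.float32(159.5), np.float32(24.7)), (np.float32(313.75), np.float32(154.5), np.float32(24.775)), (np.float32(319.0), np.float32(160.0), np.float32(31.85))] [(np.float32(223.75), np.float32(207.5), np.float32(12.125))]
[0.4556 0.2146 0.092 ] diam 0.05937880789026923 tri [[0.456, 0.213, 0.085]]
[0.4559 0.2206 0.092 ] diam 0.059258549792513396 tri [[0.457, 0.217, 0.072]]
[0.4622 0.214  0.092 ] diam 0.0766092383061473 tri [[0.46, 0.213, 0.082]]
top [0.4553 0.211  0.092 ]
```

Emit:
jog_arm(targets="8.5 4 .5 0 0;8.5 4 0 0 0;8.5 4 0 0 0;8.5 4.1 0 0 0;8.5 0 0 0 0;8.5 0 0 0 0")

```text
time: 5.03
position: [0.4567, 0.2114, 0.1713]
eef_rot: [0.708, 0.002, 0.707, -0.001]
ft_force: [0.5, 0.2, 0.2]
width: 0.0852
```

```bash
python3 - <<'E'
from h import *
import pickle; w1=pickle.load(open('w1.pkl','rb'))
go([.4555,.211,.072])
im=grab('wrist'); cv2.imwrite('pics/w2.png',im['color'])
print(proj(im,[.4555,.213,.092]))
u,v=proj(im,[.4555,.213,.092])
for c in circ(im,u,v,35,60,100): print(c,onz(im,c[0],c[1],.092).round(4),tri([(im,c[0],c[1]),(w1,313.6,159)]),'diam',2*c[2]*np.linalg.norm(onz(im,c[0]+1,c[1],.092)-onz(im,c[0],c[1],.092)))
E
```

```text
t 5.03 pos [0.4567 0.2114 0.1713] zaxis deg -0.2 tilt 0.09 w 0.08516403047949739 F [0.5 0.2 0.2] -> cm tool [ 9.93 -0.04 -0.14]
(np.float64(311.2179934712246), np.float64(211.07776449364212))
(np.float32(310.0), np.float32(206.5), np.float32(41.9)) [0.4546 0.2166 0.092 ] (array([0.45511886, 0.21361111, 0.08371055]), [np.float64(0.0006068292916017808), np.float64(0.0006068292916017462)]) diam 0.061403147934139785
(np.float32(311.25), np.float32(212.0), np.float32(41.675)) [0.4555 0.2123 0.092 ] (array([0.45574117, 0.2184003 , 0.1084838 ]), [np.float64(5.432116764572166e-05), np.float64(5.432116764576386e-05)]) diam 0.06143314504666214
(np.float32(311.5), np.float32(197.0), np.float32(39.15)) [0.4558 0.2239 0.092 ] (array([0.4553468 , 0.20157485, 0.02217745]), [np.float64(0.00020021541160401504), np.float64(0.00020021541160398986)]) diam 0.05680208418101991
```

View pics/w2.png

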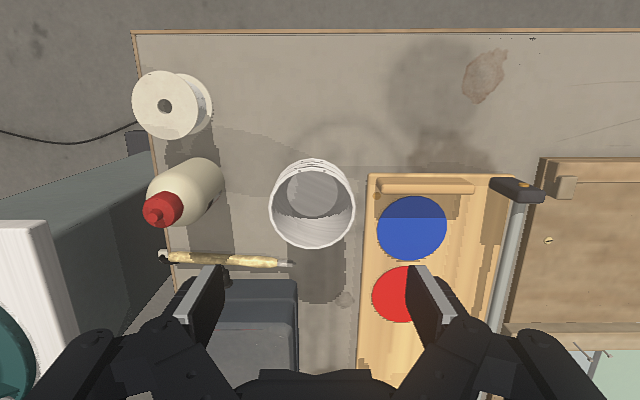

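Emit:
jog_arm(targets="8.5 3 .2 -.1 0;8.5 3 0 0 0;8.5 2 0 0 0;8.5 1.9 0 0 0;8.5 0 0 0 0;7 0 0 0 0;6.6 0 0 0 0;6 0 0 0 0;5.5 0 0 0 0;5.5 0 0 0 0;5.5 0 0 0 0;5.5 0 0 0 0", force=30)

```text
time: 6.58
position: [0.4554, 0.2142, 0.0731]
eef_rot: [0.708, 0.001, 0.706, -0.0]
ft_force: [-2.1, 0.0, 10.9]
width: 0.0622
```

```bash
python3 - <<'E'
from h import *
go([.4555,.213,.072])
im=grab('wrist'); s=grab('scene')
cv2.imwrite('pics/c3.png',np.hstack([cv2.resize(im['color'][130:330,180:440],(520,400)),cv2.resize(s['color'][140:220,170:230],(280,400))]))
E
```

```text
t 6.58 pos [0.4554 0.2142 0.0731] zaxis deg -0.1 tilt 0.16 w 0.062197979075512624 F [-2.1  0.  10.9] -> cm tool [ 0.11 -0.12  0.01]
```

View pics/c3.png

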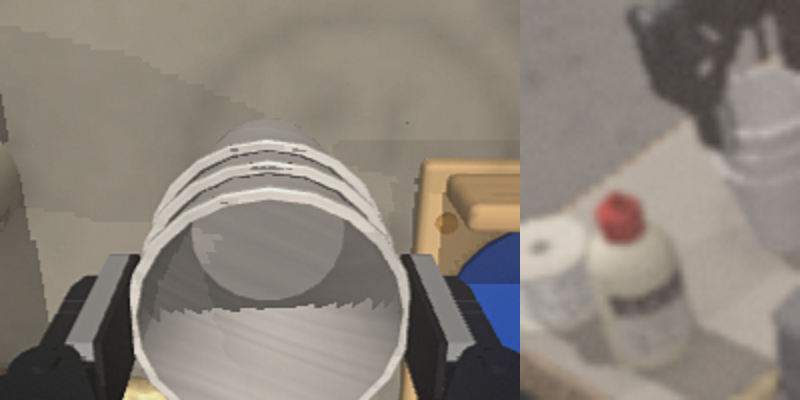

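The jaws hold the rim, but +10.9 N says the tips press on the middle cup's rim. I'll reopen, go 5 mm higher and regrip.

Emit:
jog_arm(targets="7.2 0 0 0 0;7.2 0 0 0 0;7.2 -.5 0 0 0;7.2 0 0 0 0;6.4 0 0 0 0;5.8 0 0 0 0;5.5 0 0 0 0;5.5 0 0 0 0;5.5 0 0 0 0;5.5 0 0 0 0", force=30)

```text
time: 7.92
position: [0.4547, 0.2137, 0.0772]
eef_rot: [0.707, 0.001, 0.707, -0.001]
ft_force: [-1.6, -1.2, 10.1]
width: 0.062
```

```bash
python3 - <<'E'
from h import *
go([.4555,.213,.072])
E
```

```text
t 7.92 pos [0.4547 0.2137 0.0772] zaxis deg -0.1 tilt 0.04 w 0.06202618720400684 F [-1.6 -1.2 10.1] -> cm tool [ 0.52 -0.07  0.08]
```

Emit:
jog_arm(targets="5.5 -.3 0 0 0;5.5 -.3 0 0 0;5.5 -.4 0 0 0;5.5 0 0 0 0;5.5 0 0 0 0")

```text
time: 8.55
position: [0.4546, 0.2135, 0.0862]
eef_rot: [0.707, 0.001, 0.707, -0.001]
ft_force: [0.4, -0.0, -0.1]
width: 0.0622
```

```bash
python3 - <<'E'
from h import *
go([.4555,.213,.072])
im=grab('wrist'); s=grab('scene')
cv2.imwrite('pics/c4.png',np.hstack([cv2.resize(im['color'][130:330,180:440],(520,400)),cv2.resize(s['color'][140:220,170:230],(280,400))]))
E
```

```text
t 8.55 pos [0.4546 0.2135 0.0862] zaxis deg -0.1 tilt 0.01 w 0.062158052154858784 F [ 0.4 -0.  -0.1] -> cm tool [ 1.42 -0.05  0.09]
```

View pics/c4.png

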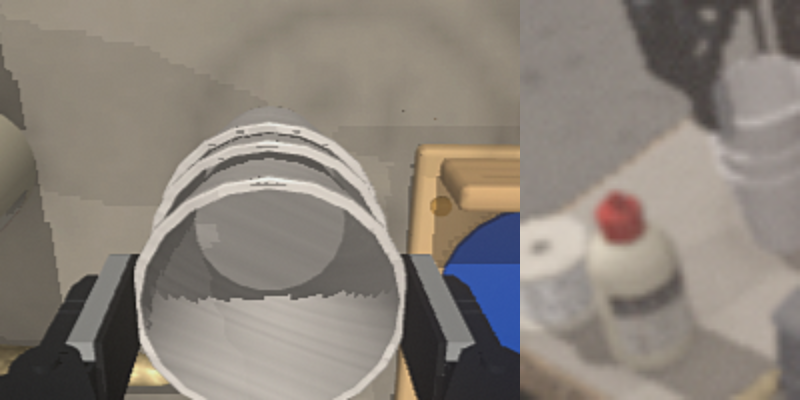

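Only the top cup rose: its rim-to-rim gap doubled while the lower two are unchanged. I'll carry it to the red disc.

Emit:
jog_arm(targets="5.5 -2 0 0 0;5.5 -3 0 0 0;5.5 -3 0 0 0;5.5 0 -1.5 1 0;5.5 0 -3 2 0;5.5 0 -3 2.5 0;5.5 0 -3 2.5 0;5.5 0 -2.3 2 0;5.5 0 0 0 0;5.5 2 0 0 0;5.5 3 0 0 0;5.5 2 0 0 0;5.5 1 0 0 0;5.5 0 0 0 0")

```text
time: 10.4
position: [0.5533, 0.0856, 0.0855]
eef_rot: [0.706, 0.0, 0.708, -0.001]
ft_force: [0.5, 0.3, -0.3]
width: 0.0615
```

```bash
python3 - <<'E'
from h import *
go([.555,.085,.0582])
E
```

```text
t 10.4 pos [0.5533 0.0856 0.0855] zaxis deg -0.1 tilt 0.12 w 0.06150681417750701 F [ 0.5  0.3 -0.3] -> cm tool [ 2.73 -0.06  0.17]
```

Emit:
jog_arm(targets="5.5 1 0 .15 0;5.5 1 0 0 0;5.5 .4 0 0 0;5.5 .2 0 0 0;5.5 0 0 0 0;5.5 .1 0 0 0;5.5 0 0 0 0")

```text
time: 11.28
position: [0.5559, 0.0853, 0.0594]
eef_rot: [0.707, 0.001, 0.707, -0.001]
ft_force: [0.5, -0.4, 0.5]
width: 0.0621
```

```bash
python3 - <<'E'
from h import *
go([.555,.085,.0582])
im=grab('wrist'); s=grab('scene')
cv2.imwrite('pics/c5.png',np.hstack([cv2.resize(im['color'][130:330,180:440],(520,400)),cv2.resize(s['color'][120:220,220:310],(280,311)) if 0 else cv2.resize(s['color'][120:220,230:300],(280,400))]))
E
```

```text
t 11.28 pos [0.5559 0.0853 0.0594] zaxis deg -0.1 tilt 0.01 w 0.06209493192300613 F [ 0.5 -0.4  0.5] -> cm tool [ 0.12 -0.03 -0.09]
```

View pics/c5.png

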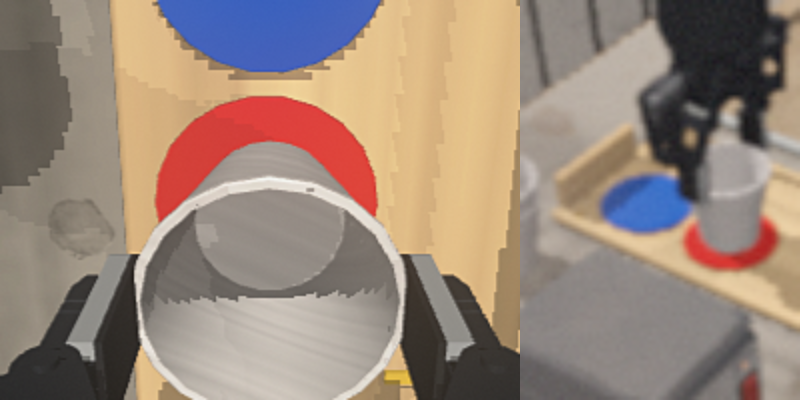

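The cup is over the red disc, nearly touching. I'll lower the last millimetre or two.

Emit:
jog_arm(targets="5.5 .1 0 0 0;5.5 .1 0 0 0;5.5 0 0 0 0")

```text
time: 11.75
position: [0.5559, 0.0854, 0.0583]
eef_rot: [0.707, 0.001, 0.707, -0.001]
ft_force: [-2.2, -1.0, 8.9]
width: 0.0617
```

Emit:
jog_arm(targets="6.6 0 0 0 0;7.2 0 0 0 0;8 0 0 0 0;8.5 0 0 0 0;8.5 -2 0 0 0;8.5 -4 0 0 0;8.5 -4 0 0 0;8.5 0 0 0 0;8.5 0 0 0 0")

```text
time: 12.88
position: [0.5554, 0.0849, 0.1569]
eef_rot: [0.707, 0.001, 0.707, -0.001]
ft_force: [0.4, 0.0, -0.3]
width: 0.0849
```

```bash
python3 - <<'E'
from h import *
go([.4555,.2135,.157])
w=grab('wrist'); t=grab('top')
a=circ(w,*proj(w,[.555,.087,.073]),35,60,100); b=circ(t,*proj(t,[.555,.085,.073]),9,16,30)
for c in a: print('w',c,onz(w,c[0],c[1],.073).round(4))
for c in b: print('t',c,onz(t,c[0],c[1],.073).round(4), [tri([(w,q[0],q[1]),(t,c[0],c[1])])[0].round(3).tolist() for q in a])
for im in(w,t):
  for q in blobs(im,'red',200,20000): print('red',onz(im,q[1],q[2],.013).round(4))
E
```

```text
t 12.88 pos [0.5554 0.0849 0.1569] zaxis deg -0.1 tilt 0.05 w 0.08493990155237331 F [ 0.4  0.  -0.3] -> cm tool [-1.000e-02  1.284e+01 -1.002e+01]
w (np.float32(314.0), np.float32(206.75), np.float32(40.575)) [0.556  0.0882 0.073 ]
w (np.float32(314.0), np.float32(188.75), np.float32(38.75)) [0.556  0.1022 0.073 ]
w (np.float32(311.25), np.float32(198.25), np.float32(48.4)) [0.554  0.0949 0.073 ]
red [0.5543 0.1073 0.013 ]
```

Emit:
jog_arm(targets="8.5 0 2.8 -2 0;8.5 0 3.5 -3 0;8.5 0 3.5 -3 0;8.5 0 3 -2 0;8.5 0 0 0 0;8.5 3 0 0 0;8.5 3 0 0 0;8.5 2 0 0 0;8.5 1.5 0 0 0;8.5 0 0 0 0;7.2 0 0 0 0;6.4 0 0 0 0;5.8 0 0 0 0;5.5 0 0 0 0;5.5 0 0 0 0;5.5 0 0 0 0;5.5 0 0 0 0", force=30)

```text
time: 15.1
position: [0.4566, 0.2139, 0.0636]
eef_rot: [0.708, 0.001, 0.706, -0.001]
ft_force: [-1.5, -0.2, 6.3]
width: 0.0618
```

Emit:
jog_arm(targets="5.5 -.3 0 0 0;5.5 -.3 0 0 0;5.5 -.4 0 0 0;5.5 0 0 0 0;5.5 0 0 0 0")

```text
time: 15.72
position: [0.4561, 0.2135, 0.0723]
eef_rot: [0.707, 0.001, 0.707, -0.001]
ft_force: [-0.0, 0.3, -1.3]
width: 0.0618
```

```bash
python3 - <<'E'
from h import *
go([.556,.164,.1])
im=grab('wrist'); s=grab('scene')
cv2.imwrite('pics/c6.png',np.hstack([cv2.resize(im['color'][130:330,180:440],(520,400)),cv2.resize(s['color'][140:220,180:240],(280,400))]))
E
```

```text
t 15.72 pos [0.4561 0.2135 0.0723] zaxis deg -0.1 tilt 0.0 w 0.06181913130275275 F [-0.   0.3 -1.3] -> cm tool [-2.77 -4.93 10.  ]
```

View pics/c6.png

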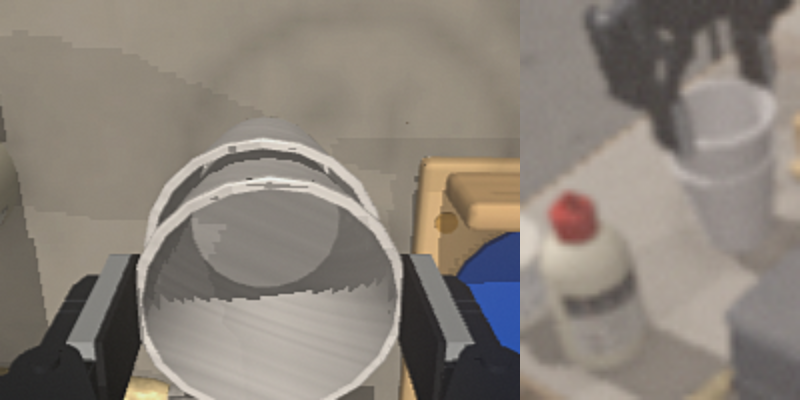

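Emit:
jog_arm(targets="5.5 -2 0 0 0;5.5 -3 0 0 0;5.5 -3 0 0 0;5.5 0 -1 2 0;5.5 0 -1.5 3 0;5.5 0 -1.5 3 0;5.5 0 -1.1 2 0;5.5 0 0 0 0;5.5 3 0 0 0;5.5 3 0 0 0;5.5 2 0 0 0;5.5 .6 0 0 0;5.5 0 0 0 0;5.5 0 0 0 0")

```text
time: 17.58
position: [0.5563, 0.1629, 0.0672]
eef_rot: [0.708, 0.001, 0.707, -0.0]
ft_force: [1.4, -0.7, -1.3]
width: 0.0615
```

```bash
python3 - <<'E'
from h import *
go([.5558,.1632,.0606])
E
```

```text
t 17.57 pos [0.5563 0.1629 0.0672] zaxis deg -0.1 tilt 0.08 w 0.06152987381534405 F [ 1.4 -0.7 -1.3] -> cm tool [ 0.66  0.03 -0.05]
```

Emit:
jog_arm(targets="5.5 .3 0 0 0;5.5 .2 0 0 0;5.5 .1 0 0 0;5.5 0 0 0 0")

```text
time: 18.08
position: [0.5561, 0.1624, 0.0609]
eef_rot: [0.707, 0.001, 0.707, -0.001]
ft_force: [-1.7, -0.6, 4.6]
width: 0.0618
```

Emit:
jog_arm(targets="6.6 0 0 0 0;7.2 0 0 0 0;8 0 0 0 0;8.5 0 0 0 0;8.5 -2 0 0 0;8.5 -4 0 0 0;8.5 -5 -2 0 0;8.5 -5 -3 0 0;8.5 -3 -3 0 0;8.5 0 -3 0 0;8.5 0 -4 0 0;8.5 0 -4 0 0;8.5 0 0 0 0;8.5 0 0 0 0")

```text
time: 19.82
position: [0.5554, -0.0271, 0.2503]
eef_rot: [0.707, 0.001, 0.707, -0.001]
ft_force: [-0.4, 0.9, -0.3]
width: 0.0847
```

```bash
python3 - <<'E'
from h import *
go([.556,.164,.1])
w=grab('wrist'); t=grab('top'); cv2.imwrite('pics/w7.png',w['color'])
import pickle; pickle.dump(w,open('w7.pkl','wb'))
for n,y in(('red',.085),('blue',.163)):
  for c in circ(w,*proj(w,[.556,y+.002,.073]),20,35,60)[:2]: print(n,c,onz(w,c[0],c[1],.073).round(4))
  for c in circ(t,*proj(t,[.556,y,.073]),9,16,30): print(n,'t',c,onz(t,c[0],c[1],.073).round(4))
for b in blobs(w,'yellow',10,3000,90): print('yellow',b,onz(w,b[1],b[2],.01).round(4))
E
```

```text
t 19.82 pos [ 0.5554 -0.0271  0.2503] zaxis deg -0.1 tilt 0.04 w 0.08474775661950507 F [-0.4  0.9 -0.3] -> cm tool [15.04 19.09  0.02]
red (np.float32(315.0), np.float32(54.5), np.float32(31.275)) [0.5572 0.0903 0.073 ]
red (np.float32(316.0), np.float32(61.0), np.float32(33.2)) [0.5581 0.0849 0.073 ]
red t (np.float32(279.25), np.float32(176.75), np.float32(11.4)) [0.5546 0.0834 0.073 ]
red t (np.float32(250.25), np.float32(174.5), np.float32(11.225)) [0.5528 0.16   0.073 ]
red t (np.float32(251.75), np.float32(179.75), np.float32(15.3)) [0.5391 0.1541 0.073 ]
blue t (np.float32(250.25), np.float32(174.5), np.float32(11.575)) [0.5528 0.16   0.073 ]
blue t (np.float32(253.5), np.float32(178.75), np.float32(13.375)) [0.5423 0.1499 0.073 ]
blue t (np.float32(248.0), np.float32(170.0), np.float32(14.475)) [0.5643 0.1677 0.073 ]
```

View pics/w7.png

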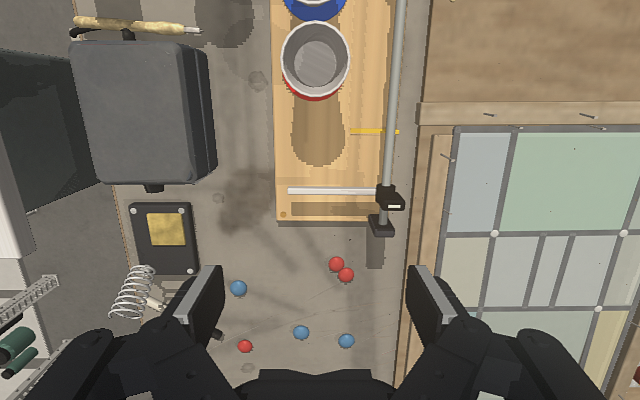

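Both cups stand near-centred on their discs. One red nugget has been knocked and now touches the other, at (336,264) and (346,274). The yellow mark is at row 131 and the fin at (388,199). Next I'll go over the nuggets.

Emit:
jog_arm(targets="4.5 0 -4 -1 0;4.5 0 -4 -1 0;4.5 0 -4 -1 0;4.5 0 -4 -.5 0;4.5 0 -3 0 0;4.5 0 0 0 0;4.5 0 0 0 0")

```text
time: 20.8
position: [0.5206, -0.2155, 0.2503]
eef_rot: [0.707, 0.0, 0.707, 0.001]
ft_force: [0.7, 1.1, 0.3]
width: 0.0454
```

```bash
cat >> h.py <<'E'
def nug(im,z=.003,lo=60):
    h,s,v=cv2.split(cv2.cvtColor(im['color'],cv2.COLOR_BGR2HSV)); out=[]
    for c,m in(('red',((h<7)|(h>172))&(s>130)),('blue',(h>95)&(h<125)&(s>80))):
        n,l,st,ce=cv2.connectedComponentsWithStats((m&(v>40)).astype(np.uint8))
        for i in range(1,n):
            if st[i][4]>lo and st[i][4]<2500:
                p=onz(im,*ce[i],z); out.append((c,int(st[i][4]),ce[i].round(1).tolist(),st[i][2:4].tolist(),p[:2].round(4).tolist()))
    return out
E
python3 - <<'E'
from h import *
w=grab('wrist'); t=grab('top'); go([.5,-.2,.2])
for n,im,lo in(('w',w,150),('t',t,15)):
    for q in nug(im,lo=lo):
        x,y=q[4]
        if .4<x<.68 and -.36<y<-.1: print(n,q)
E
```

```text
t 20.9 pos [ 0.5206 -0.2153  0.2504] zaxis deg 0.1 tilt 0.05 w 0.04513465936712517 F [ 0.1 -0.6 -0.2] -> cm tool [ 5.04  1.52 -2.06]
w ('red', 523, [373.7, 130.1], [29, 33], [0.5924, -0.1727])
w ('red', 199, [260.1, 231.3], [17, 16], [0.4499, -0.3042])
w ('blue', 277, [254.2, 154.6], [19, 19], [0.4482, -0.2022])
w ('blue', 229, [325.0, 213.5], [17, 16], [0.5355, -0.279])
w ('blue', 228, [376.4, 224.5], [18, 16], [0.6033, -0.2943])
t ('red', 81, [376.0, 179.3], [14, 11], [0.592, -0.1745])
t ('blue', 49, [382.2, 231.9], [8, 8], [0.4474, -0.2037])
```

Emit:
jog_arm(targets="4.5 0 .6 -3.6 0;4.5 0 .6 -3.6 0;4.5 5 0 0 0;4.5 5 0 0 0;4.5 5 0 0 0;4.5 4 0 0 0;4.5 2.5 0 0 0;4.5 0 0 0 0;4.5 0 0 0 0")

```text
time: 22.02
position: [0.4491, -0.2048, 0.0361]
eef_rot: [0.708, 0.0, 0.707, -0.0]
ft_force: [-1.1, -0.0, 1.0]
width: 0.0452
```

```bash
python3 - <<'E'
from h import *
go([.448,-.2035,.003]); w=grab('wrist'); cv2.imwrite('pics/w8.png',w['color'][100:400,150:490]); print(nug(w,lo=200))
E
```

```text
t 22.02 pos [ 0.4491 -0.2048  0.0361] zaxis deg -0.0 tilt 0.08 w 0.04517086440107037 F [-1.1 -0.   1. ] -> cm tool [ 3.31  0.13 -0.11]
[('red', 2399, [563.4, 188.5], [58, 66], [0.5921, -0.1725]), ('red', 460, [314.1, 365.6], [31, 19], [0.4499, -0.301]), ('blue', 1132, [310.8, 236.5], [39, 38], [0.4479, -0.2023]), ('blue', 653, [538.6, 355.8], [35, 29], [0.6049, -0.2928])]
```

View pics/w8.png

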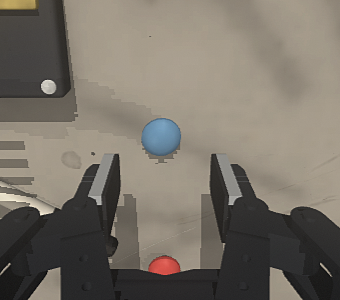

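The blue nugget sits centred between the open jaws at crop (161,136), i.e. full-image (311,236).

Emit:
jog_arm(targets="4.5 2 .15 -.1 0;4.5 1.3 0 0 0;4.5 0 0 0 0;4.5 0 0 0 0;3 0 0 0 0;1.5 0 0 0 0;1.5 0 0 0 0;1.5 0 0 0 0;1.5 0 0 0 0;1.5 -3 0 0 0;1.5 -4 0 0 0;1.5 -4 0 0 0;1.5 0 0 0 0", force=20)

```text
time: 23.7
position: [0.4489, -0.2047, 0.1147]
eef_rot: [0.709, 0.0, 0.705, -0.002]
ft_force: [-0.3, -0.6, -1.2]
width: 0.0208
```

```bash
python3 - <<'E'
from h import *
go([.556,.163,.15]); w=grab('wrist'); print(nug(w,lo=200))
E
```

```text
t 23.7 pos [ 0.4489 -0.2047  0.1147] zaxis deg -0.2 tilt 0.33 w 0.020814076144512726 F [-0.3 -0.6 -1.2] -> cm tool [-3.54 36.79 10.62]
[('red', 1172, [490.1, 160.3], [42, 48], [0.5917, -0.1724]), ('red', 383, [313.6, 300.3], [24, 21], [0.4496, -0.3041]), ('blue', 1536, [314.6, 265.4], [42, 44], [0.4505, -0.2672]), ('blue', 465, [407.4, 276.2], [26, 23], [0.535, -0.2788]), ('blue', 450, [479.1, 290.4], [27, 22], [0.6029, -0.2943])]
```

Emit:
jog_arm(targets="1.5 -3.5 2 .6 0;1.5 0 4 1.2 0;1.5 0 4.5 1.3 0;1.5 0 4.5 1.3 0;1.5 0 4.5 1.3 0;1.5 0 4.5 1.3 0;1.5 0 4.5 1.3 0;1.5 0 4.5 1.3 0;1.5 0 3.7 1 0;1.5 0 0 0 0;1.5 3 0 0 0;1.5 3 0 0 0;1.5 0 0 0 0;1.5 0 0 0 0")

```text
time: 25.5
position: [0.5539, 0.1622, 0.0872]
eef_rot: [0.707, 0.001, 0.707, -0.001]
ft_force: [-0.1, -0.2, 0.3]
width: 0.021
```

```bash
python3 - <<'E'
from h import *
go([.555,.163,.088]); w=grab('wrist'); cv2.imwrite('pics/w9.png',w['color'][100:400,150:490])
E
```

```text
t 25.5 pos [0.5539 0.1622 0.0872] zaxis deg -0.2 tilt 0.05 w 0.020986999371069306 F [-0.1 -0.2  0.3] -> cm tool [-0.08  0.08  0.11]
```

View pics/w9.png

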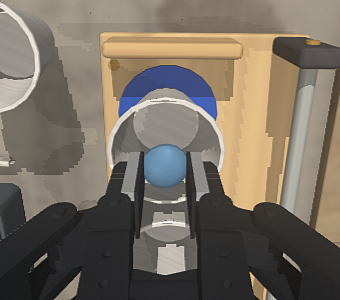

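The nugget is held over the blue cup's mouth. I'll release, return and look.

Emit:
jog_arm(targets="4.5 0 0 0 0;4.5 0 0 0 0;4.5 0 0 0 0;4.5 -4 0 0 0;4.5 -4 0 0 0;4.5 -2 -2 0 0;4.5 0 -4.5 -.3 0;4.5 0 -4.5 -.3 0;4.5 0 -4.5 -.3 0;4.5 0 -4.5 -.3 0;4.5 0 -4.5 -.3 0;4.5 0 -4.5 -.3 0;4.5 0 -4.5 -.3 0;4.5 0 -4.5 -.3 0;4.5 0 -2.5 0 0;4.5 0 0 0 0;4.5 0 0 0 0")

```text
time: 27.68
position: [0.5291, -0.2407, 0.1873]
eef_rot: [0.707, 0.001, 0.707, -0.0]
ft_force: [0.4, -0.5, 0.2]
width: 0.0451
```

```bash
cat >> h.py <<'E'
def cupcheck(t=None):
    t=t or grab('top')
    for n,p in(('blue',(.5545,.161)),('red',(.555,.0835))):
        u,v=proj(t,[*p,.035]); u,v=int(round(u)),int(round(v)); c=t['color'][v-9:v+10,u-9:u+10].astype(int)
        hsv=cv2.cvtColor(c.astype(np.uint8),cv2.COLOR_BGR2HSV); h,s=hsv[...,0],hsv[...,1]
        print('cup',n,'red px',int((((h<8)|(h>172))&(s>110)).sum()),'blue px',int(((h>95)&(h<125)&(s>80)).sum()))
    return t
E
python3 - <<'E'
from h import *
go([.5345,-.280,.05]); w=grab('wrist')
for q in nug(w,lo=150): print(q)
t=cupcheck(); u,v=map(int,proj(t,[.555,.12,.05])); cv2.imwrite('pics/t10.png',cv2.resize(t['color'][v-30:v+30,u-45:u+45],None,fx=6,fy=6,interpolation=cv2.INTER_CUBIC))
E
```

```text
t 27.68 pos [ 0.5291 -0.2407  0.1873] zaxis deg -0.1 tilt 0.06 w 0.045110321576411 F [ 0.4 -0.5  0.2] -> cm tool [13.73 -3.95  0.54]
('red', 802, [377.7, 110.5], [35, 42], [0.5922, -0.1726])
('red', 284, [242.3, 233.7], [20, 18], [0.45, -0.3043])
('red', 520, [137.5, 276.5], [29, 41], [0.3238, -0.3587])
('red', 451, [301.7, 315.5], [76, 6], [0.5146, -0.4135])
('blue', 336, [319.2, 212.3], [21, 20], [0.5353, -0.2791])
('blue', 323, [380.8, 225.2], [21, 20], [0.6033, -0.2943])
cup blue red px 0 blue px 64
cup red red px 45 blue px 0
```

View pics/t10.png

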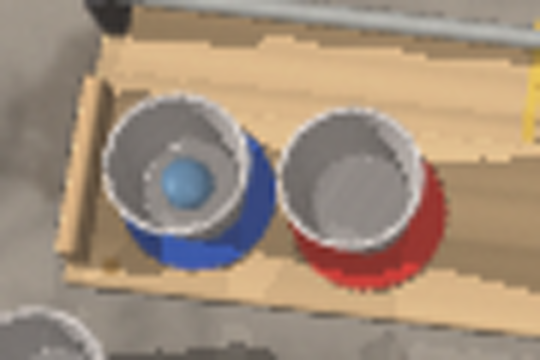

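The first blue nugget lies inside the blue cup (crop 187,182). Next is the blue one at (0.535,-0.280).

Emit:
jog_arm(targets="4.5 0 -3.9 .6 0;4.5 5 0 0 0;4.5 5 0 0 0;4.5 4 0 0 0;4.5 3 0 0 0;4.5 1.4 0 0 0;4.5 0 0 0 0;4.5 0 0 0 0;3 0 0 0 0;1.5 0 0 0 0;1.5 0 0 0 0;1.5 0 0 0 0;1.5 0 0 0 0;1.5 -4 0 0 0;1.5 -5 0 0 0;1.5 -5 0 0 0;1.5 0 0 0 0")

```text
time: 29.9
position: [0.5378, -0.2822, 0.1475]
eef_rot: [0.71, -0.0, 0.704, -0.002]
ft_force: [-0.2, 0.0, -0.4]
width: 0.015
```

```bash
python3 - <<'E'
from h import *
go([.5545,.162,.15]); w=grab('wrist')
for q in nug(w,lo=150): print(q)
E
```

```text
t 29.9 pos [ 0.5378 -0.2822  0.1475] zaxis deg -0.2 tilt 0.5 w 0.014972823585450074 F [-0.2  0.  -0.4] -> cm tool [-0.39 44.42  1.55]
('red', 1194, [377.0, 59.1], [42, 51], [0.5916, -0.1725])
('red', 393, [219.2, 210.5], [23, 22], [0.4495, -0.3041])
('red', 1080, [90.5, 257.4], [41, 49], [0.3166, -0.3534])
('red', 209, [314.4, 306.7], [33, 7], [0.5397, -0.4137])
('blue', 467, [312.4, 182.2], [26, 24], [0.5382, -0.2767])
('blue', 444, [380.8, 199.7], [25, 23], [0.6027, -0.2941])
```

The jaws closed on nothing and the nugget shifted 3 mm. I'll retry with a check before closing.

Emit:
jog_arm(targets="4.5 0 .5 0 0;4.5 4 0 0 0;4.5 4 0 0 0;4.5 4 0 0 0;4.5 1 0 0 0;4.5 0 0 0 0;4.5 0 0 0 0")

```text
time: 30.82
position: [0.5359, -0.2763, 0.0144]
eef_rot: [0.708, 0.001, 0.706, -0.001]
ft_force: [0.6, -1.4, 0.0]
width: 0.0445
```

```bash
python3 - <<'E'
from h import *
go([.538,-.277,.001]); w=grab('wrist')
for q in nug(w,lo=150): print(q)
E
```

```text
t 30.82 pos [ 0.5359 -0.2763  0.0144] zaxis deg -0.1 tilt 0.11 w 0.04454707011614695 F [ 0.6 -1.4  0. ] -> cm tool [ 1.34 -0.07  0.21]
('red', 878, [158.4, 299.8], [41, 32], [0.449, -0.3026])
('blue', 1388, [317.2, 258.9], [45, 39], [0.5384, -0.277])
('blue', 1310, [433.4, 286.6], [44, 38], [0.603, -0.2945])
```

Emit:
jog_arm(targets="4.5 .7 0 .2 0;4.5 .5 0 0 0;4.5 0 0 0 0;4 0 0 0 0;3 0 0 0 0;2.5 0 0 0 0;2 0 0 0 0;1.8 0 0 0 0;1.8 0 0 0 0;1.8 0 0 0 0", force=25)

```text
time: 32.12
position: [0.537, -0.2762, 0.0015]
eef_rot: [0.707, 0.001, 0.707, -0.001]
ft_force: [-1.1, 0.3, 4.3]
width: 0.0212
```

```bash
python3 - <<'E'
from h import *
go([.538,-.277,.001]); w=grab('wrist')
for q in nug(w,lo=150): print(q)
E
```

```text
t 32.12 pos [ 0.537  -0.2762  0.0015] zaxis deg -0.1 tilt 0.01 w 0.02121848718125784 F [-1.1  0.3  4.3] -> cm tool [ 0.05 -0.08  0.1 ]
('red', 1266, [147.3, 317.7], [44, 37], [0.4498, -0.3045])
('blue', 1551, [314.5, 271.6], [44, 42], [0.5381, -0.277])
('blue', 1152, [443.2, 297.6], [48, 38], [0.6044, -0.2924])
```

Emit:
jog_arm(targets="1.8 -3 0 0 0;1.8 -6 0 0 0;1.8 -6 2 .2 0;1.8 0 4.6 .2 0;1.8 0 4.6 .2 0;1.8 0 4.6 .2 0;1.8 0 4.7 .2 0;1.8 0 4.7 .2 0;1.8 0 4.7 .2 0;1.8 0 4.7 .2 0;1.8 0 4.7 .2 0;1.8 0 4.5 .2 0;1.8 0 0 0 0;1.8 3 0 0 0;1.8 3.3 0 0 0;1.8 0 0 0 0;1.8 0 0 0 0")

```text
time: 34.3
position: [0.5584, 0.1612, 0.0881]
eef_rot: [0.707, 0.001, 0.707, -0.001]
ft_force: [0.0, 0.5, -0.6]
width: 0.0211
```

```bash
python3 - <<'E'
from h import *
go([.5545,.162,.088])
E
```

```text
t 34.3 pos [0.5584 0.1612 0.0881] zaxis deg -0.2 tilt 0.03 w 0.02112026603047025 F [ 0.   0.5 -0.6] -> cm tool [ 0.01  0.08 -0.39]
```

Emit:
jog_arm(targets="1.8 0 0 -.4 0;1.8 0 0 0 0;4.5 0 0 0 0;4.5 0 0 0 0;4.5 0 0 0 0;4.5 -4 0 0 0;4.5 -4 0 0 0;4.5 -1 -2.5 .5 0;4.5 0 -4.5 .5 0;4.5 0 -4.5 .5 0;4.5 0 -4.5 .5 0;4.5 0 -4.5 .5 0;4.5 0 -4.5 .5 0;4.5 0 -4.5 .5 0;4.5 0 -4.5 .5 0;4.5 0 -4.5 .5 0;4.5 0 -4.7 .4 0;4.5 0 0 0 0;4.5 0 0 0 0")

```text
time: 36.67
position: [0.6018, -0.27, 0.1773]
eef_rot: [0.707, 0.001, 0.707, -0.001]
ft_force: [0.2, 0.6, -0.6]
width: 0.0449
```

```bash
python3 - <<'E'
from h import *
w=grab('wrist'); go([.603,-.294,.0015])
for q in nug(w,lo=150): print(q)
cupcheck()
E
```

```text
t 36.73 pos [ 0.602  -0.2689  0.1774] zaxis deg -0.0 tilt 0.07 w 0.04497296349624846 F [0.2 0.2 0.2] -> cm tool [17.59 -2.53  0.1 ]
('red', 925, [302.8, 77.8], [39, 45], [0.5922, -0.1725])
('red', 328, [169.5, 212.1], [22, 20], [0.4501, -0.3042])
('red', 985, [47.6, 253.4], [42, 44], [0.3088, -0.3524])
('red', 332, [189.7, 300.4], [60, 6], [0.4575, -0.4137])
('blue', 365, [314.9, 202.8], [23, 21], [0.6032, -0.2941])
cup blue red px 0 blue px 80
cup red red px 45 blue px 0
```

Emit:
jog_arm(targets="4.5 0 -2.4 .1 0;4.5 5 0 0 0;4.5 5 0 0 0;4.5 5 0 0 0;4.5 1.6 0 0 0;4.5 0 0 0 0;4.5 .9 0 0 0;4.5 0 0 0 0;4.5 0 0 0 0")

```text
time: 37.9
position: [0.6036, -0.2949, 0.0037]
eef_rot: [0.708, 0.001, 0.707, -0.001]
ft_force: [0.4, 0.2, -0.2]
width: 0.045
```

```bash
python3 - <<'E'
from h import *
w=grab('wrist'); go([.603,-.294,.0015])
for q in nug(w,lo=150): print(q)
E
```

```text
t 37.95 pos [ 0.6035 -0.2948  0.0035] zaxis deg -0.1 tilt 0.09 w 0.04452093165624523 F [-0.3 -0.9  0.4] -> cm tool [ 0.2   0.08 -0.05]
('red', 2145, [299.7, 19.5], [57, 46], [0.599, -0.1838])
('red', 1245, [17.1, 285.6], [39, 38], [0.4516, -0.3047])
('blue', 1576, [311.2, 267.4], [47, 42], [0.603, -0.2945])
```

Emit:
jog_arm(targets="4.5 .2 .1 0 0;4 0 0 0 0;3 0 0 0 0;2.5 0 0 0 0;2 0 0 0 0;1.8 0 0 0 0;1.8 0 0 0 0;1.8 0 0 0 0;1.8 -3 0 0 0;1.8 -6 0 0 0;1.8 -6 2 -.4 0;1.8 0 4.5 -.5 0;1.8 0 4.5 -.5 0;1.8 0 4.5 -.5 0;1.8 0 4.5 -.5 0;1.8 0 4.5 -.5 0;1.8 0 4.5 -.5 0;1.8 0 4.5 -.5 0;1.8 0 4.5 -.5 0;1.8 0 4.5 -.5 0")

```text
time: 40.45
position: [0.5548, 0.1327, 0.1496]
eef_rot: [0.707, 0.001, 0.707, -0.001]
ft_force: [1.2, -0.9, -0.7]
width: 0.0212
```

```bash
python3 - <<'E'
from h import *
w=grab('wrist'); go([.5545,.162,.088])
for q in nug(w,lo=150): print(q)
E
```

```text
t 40.5 pos [0.5537 0.142  0.1503] zaxis deg 0.4 tilt 0.45 w 0.02092747762513029 F [-0.2  4.4  0.2] -> cm tool [6.25 1.95 0.08]
('red', 373, [287.5, 224.4], [27, 33], [0.5296, 0.0958])
('red', 329, [341.2, 223.2], [26, 30], [0.5818, 0.0969])
('blue', 204, [327.2, 122.9], [64, 31], [0.5672, 0.192])
('blue', 450, [314.6, 156.1], [27, 22], [0.5561, 0.1626])
('blue', 297, [314.8, 182.7], [28, 14], [0.5561, 0.1377])
('blue', 1533, [314.4, 272.9], [44, 43], [0.5556, 0.0418])
```

Emit:
jog_arm(targets="1.8 0 2 0 0;1.8 0 0 0 0;1.8 3 0 0 0;1.8 3 0 0 0;1.8 0 0 0 0;1.8 0 0 0 0")

```text
time: 41.25
position: [0.5557, 0.1504, 0.0903]
eef_rot: [0.707, 0.001, 0.707, -0.001]
ft_force: [0.5, 0.4, 0.5]
width: 0.0211
```

Emit:
jog_arm(targets="1.8 0 1.1 -.1 0;1.8 0 0 0 0;4.5 0 0 0 0;4.5 0 0 0 0;4.5 0 0 0 0;4.5 -4 0 0 0;4.5 -4 0 0 0;4.5 -1 -3.5 .2 0;4.5 0 -4.5 .2 0;4.5 0 -4.5 .2 0;4.5 0 -4.5 .2 0;4.5 0 -4.5 .2 0;4.5 0 -4.5 .2 0;4.5 0 -4.5 .2 0;4.5 0 -3 .2 0;4.5 0 -2 .2 0;4.5 0 0 0 0;4.5 0 0 0 0")

```text
time: 43.5
position: [0.5713, -0.1907, 0.1797]
eef_rot: [0.707, 0.0, 0.707, 0.0]
ft_force: [0.0, -0.0, -0.7]
width: 0.0452
```

```bash
python3 - <<'E'
from h import *
w=grab('wrist'); go([.592,-.173,.0015])
for q in nug(w,lo=150): print(q)
t=cupcheck()
h,s,v=cv2.split(cv2.cvtColor(w['color'],cv2.COLOR_BGR2HSV)); m=(((h<7)|(h>172))&(s>130)&(v>40)).astype(np.uint8)
n,l,st,ce=cv2.connectedComponentsWithStats(m)
for i in range(1,n):
    p=onz(w,*ce[i],.003)
    if st[i][4]>400 and abs(p[0]-.59)<.05 and abs(p[1]+.173)<.05:
        ys,xs=np.where(l==i); X=np.c_[xs,ys].astype(np.float32)
        _,lab,c=cv2.kmeans(X,2,None,(3,50,.1),5,cv2.KMEANS_PP_CENTERS); P=[onz(w,*q,.003) for q in c]
        print('pair',[p.round(4) for p in P],'dist',np.linalg.norm(P[0]-P[1]).round(4),'dir',np.degrees(np.arctan2(*(P[0]-P[1])[[1,0]])).round(1))
u,v=map(int,proj(w,[.592,-.173,.003])); a=cv2.resize(w['color'][max(v-60,0):v+60,u-60:u+60],(400,400))
u,v=map(int,proj(t,[.555,.12,.05])); cv2.imwrite('pics/p11.png',np.hstack([a,cv2.resize(t['color'][v-40:v+40,u-40:u+40],(400,400),interpolation=cv2.INTER_CUBIC)]))
E
```

```text
t 43.55 pos [ 0.5714 -0.1904  0.1798] zaxis deg 0.0 tilt 0.07 w 0.04555196404016006 F [0.  1.2 0.3] -> cm tool [17.83  1.72  2.07]
('red', 724, [334.2, 162.5], [35, 38], [0.5923, -0.1727])
('red', 264, [207.0, 276.6], [19, 18], [0.4501, -0.3043])
('red', 669, [100.7, 322.7], [32, 39], [0.3155, -0.3678])
('red', 309, [279.7, 353.2], [49, 7], [0.5292, -0.4139])
cup blue red px 0 blue px 103
cup red red px 45 blue px 0
pair [array([ 0.5993, -0.1813,  0.003 ]), array([ 0.5856, -0.1645,  0.003 ])] dist 0.0217 dir -50.8
```

View pics/p11.png

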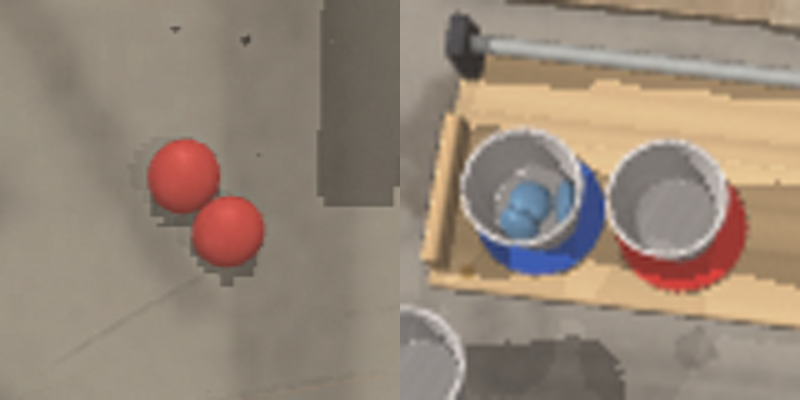

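Three blue nuggets are visible in the blue cup. The red pair touches along −51° at crop (184,176) and (228,232). I'll turn the jaws to +39° and take the far one first.

Emit:
jog_arm(targets="4.5 0 0 0 -10;4.5 0 0 0 -10;4.5 0 0 0 -10;4.5 0 0 0 -9;4.5 0 0 0 0;4.5 0 0 0 0")

```text
time: 44.35
position: [0.5713, -0.192, 0.1798]
eef_rot: [0.667, -0.235, 0.667, 0.235]
ft_force: [-0.2, -0.3, 0.9]
width: 0.0452
```

```bash
python3 - <<'E'
from h import *
go([.6004,-.1827,.0015])
E
```

```text
t 44.35 pos [ 0.5713 -0.192   0.1798] zaxis deg 38.8 tilt 0.01 w 0.04517272639392187 F [-0.2 -0.3  0.9] -> cm tool [17.83 -1.1   2.85]
```

Emit:
jog_arm(targets="4.5 0 -1.1 2.8 0;4.5 5 0 0 0;4.5 5 0 0 0;4.5 5 0 0 0;4.5 1.5 0 0 0;4.5 0 0 0 0;4.5 .9 0 0 0;4.5 0 0 0 0;4.5 0 0 0 0")

```text
time: 45.48
position: [0.6005, -0.1839, 0.0067]
eef_rot: [0.667, -0.236, 0.666, 0.235]
ft_force: [0.1, -0.6, 0.8]
width: 0.0445
```

```bash
python3 - <<'E'
from h import *
w=grab('wrist');go([.6004,-.1827,.0015])
for q in nug(w,lo=150): print(q)
E
```

```text
t 45.52 pos [ 0.6004 -0.184   0.0066] zaxis deg 38.9 tilt 0.08 w 0.04492368519022197 F [-0.1  0.4  0.5] -> cm tool [0.51 0.1  0.08]
```

Emit:
jog_arm(targets="4.5 .5 .1 0 0;4.5 0 0 0 0;4 0 0 0 0;3 0 0 0 0;2.5 0 0 0 0;2 0 0 0 0;1.8 0 0 0 0;1.8 0 0 0 0;1.8 0 0 0 0;1.8 -3 0 0 0;1.8 -6 0 0 0;1.8 -6 0 0 0;1.8 0 0 0 0;1.8 0 0 0 0")

```text
time: 47.28
position: [0.5986, -0.1833, 0.1503]
eef_rot: [0.667, -0.235, 0.667, 0.235]
ft_force: [-0.7, -0.7, -0.6]
width: 0.0191
```

```bash
python3 - <<'E'
from h import *
w=grab('wrist');go([.555,.0835,.15])
for q in nug(w,lo=150): print(q)
E
```

```text
t 47.33 pos [ 0.5979 -0.1832  0.1493] zaxis deg 38.9 tilt 0.16 w 0.019327752616025734 F [-0.3  0.3 -0.5] -> cm tool [-0.05 23.46 13.39]
('red', 441, [314.4, 160.8], [24, 24], [0.5839, -0.1635])
('red', 429, [109.0, 187.4], [25, 22], [0.4498, -0.3043])
('red', 1356, [314.6, 266.7], [40, 40], [0.6529, -0.2487])
('red', 1061, [94.2, 287.9], [121, 75], [0.4888, -0.4133])
```

Emit:
jog_arm(targets="1.8 0 2.5 1.4 0;1.8 0 3.5 2 0;1.8 0 3.5 2 0;1.8 0 3.5 2 0;1.8 0 3.5 2 0;1.8 0 3.5 2 0;1.8 0 2.5 1.4 0;1.8 0 1 .5 0;1.8 0 0 0 0;1.8 3 0 0 0;1.8 3.2 0 0 0;1.8 0 0 0 0;1.8 0 0 0 0")

```text
time: 48.95
position: [0.556, 0.0825, 0.0892]
eef_rot: [0.667, -0.235, 0.667, 0.235]
ft_force: [0.8, 0.0, 0.0]
width: 0.0192
```

```bash
python3 - <<'E'
from h import *
go([.555,.0835,.088])
E
```

```text
t 48.95 pos [0.556  0.0825 0.0892] zaxis deg 38.8 tilt 0.03 w 0.019211975548344397 F [0.8 0.  0. ] -> cm tool [ 0.12  0.14 -0.01]
```

Emit:
jog_arm(targets="4.5 0 0 0 0;4.5 0 0 0 0;4.5 0 0 0 0;4.5 -4 0 0 0;4.5 -4 0 0 0;4.5 -1 -2 -1.3 0;4.5 0 -3.5 -2.2 0;4.5 0 -3.5 -2.2 0;4.5 0 -3.5 -2.2 0;4.5 0 -3.5 -2.2 0;4.5 0 -3 -2 0;4.5 0 -1.9 -1.2 0;4.5 0 0 0 0;4.5 0 0 0 0;4.5 0 0 0 0")

```text
time: 50.82
position: [0.583, -0.1606, 0.179]
eef_rot: [0.667, -0.236, 0.666, 0.236]
ft_force: [-0.3, 0.1, -0.4]
width: 0.0449
```

```bash
python3 - <<'E'
from h import *
w=grab('wrist');go([.584,-.1635,.0015])
for q in nug(w,lo=150): print(q)
cupcheck()
E
```

```text
t 50.88 pos [ 0.583  -0.1609  0.1789] zaxis deg 39.0 tilt 0.03 w 0.04512887312705001 F [-0.6  0.4 -0.3] -> cm tool [17.74 -0.27 -0.1 ]
('red', 343, [312.3, 181.8], [21, 21], [0.5841, -0.1635])
('red', 336, [128.5, 204.6], [22, 20], [0.4499, -0.3043])
('red', 739, [106.4, 290.0], [94, 58], [0.4807, -0.4135])
cup blue red px 0 blue px 102
cup red red px 90 blue px 0
```

Emit:
jog_arm(targets="4.5 5 -.3 -.1 0;4.5 5 0 0 0;4.5 5 0 0 0;4.5 1.8 0 0 0;4.5 0 0 0 0;4.5 .9 0 0 0;4.5 0 0 0 0;4.5 0 0 0 0")

```text
time: 51.92
position: [0.5847, -0.1659, 0.0027]
eef_rot: [0.667, -0.236, 0.666, 0.235]
ft_force: [-0.2, 0.2, -0.1]
width: 0.045
```

```bash
python3 - <<'E'
from h import *
w=grab('wrist');go([.584,-.1635,.0015])
for q in nug(w,lo=150): print(q)
E
```

```text
t 51.98 pos [ 0.5846 -0.1659  0.0026] zaxis deg 38.9 tilt 0.08 w 0.0449909625726313 F [-0.2 -0.7 -0.3] -> cm tool [0.11 0.22 0.1 ]
('red', 1397, [314.0, 263.4], [45, 40], [0.5839, -0.1636])
```

Emit:
jog_arm(targets="4.5 .1 .2 0 0;4.5 0 0 0 0;3.5 0 0 0 0;2.5 0 0 0 0;1.8 0 0 0 0;1.8 0 0 0 0;1.8 0 0 0 0;1.8 0 0 0 0;1.8 -3 0 0 0;1.8 -6 0 0 0;1.8 -6 2 1.3 0;1.8 0 3.5 2.2 0;1.8 0 3.5 2.2 0;1.8 0 3.5 2.2 0;1.8 0 3.5 2.2 0;1.8 0 3 2 0;1.8 0 2 1.2 0;1.8 0 0 0 0;1.8 0 0 0 0")

```text
time: 54.35
position: [0.5547, 0.0806, 0.1485]
eef_rot: [0.667, -0.235, 0.667, 0.235]
ft_force: [1.0, -0.2, 0.5]
width: 0.0189
```

```bash
python3 - <<'E'
from h import *
go([.555,.0835,.088])
E
```

```text
t 54.35 pos [0.5547 0.0806 0.1485] zaxis deg 38.8 tilt 0.08 w 0.018917274817471418 F [ 1.  -0.2  0.5] -> cm tool [6.05 0.21 0.22]
```

Emit:
jog_arm(targets="1.8 3 .2 .2 0;1.8 3 0 0 0;1.8 0 0 0 0;1.8 0 0 0 0;4.2 0 0 0 0;4.2 0 0 0 0;4.2 0 0 0 0;4.2 -4 0 0 0;4.2 -4 0 0 0;4.2 -1 -1.4 -2 0;4.2 0 -2.8 -4 0;4.2 0 -2.8 -4 0;4.2 0 -2.8 -4 0;4.2 0 -2.8 -4 0;4.2 0 -2.8 -4 0;4.2 0 -2.8 -4 0;4.2 0 -2.8 -4 0;4.2 0 -1.4 -2 0;4.2 0 0 0 0;4.2 0 0 0 0")

```text
time: 56.85
position: [0.4468, -0.289, 0.179]
eef_rot: [0.667, -0.236, 0.666, 0.236]
ft_force: [0.5, 0.2, -0.3]
width: 0.0423
```

```bash
python3 - <<'E'
from h import *
w=grab('wrist');go([.45,-.3042,.0015])
for q in nug(w,lo=150): print(q)
cupcheck()
E
```

```text
t 56.9 pos [ 0.447  -0.2886  0.179 ] zaxis deg 39.0 tilt 0.05 w 0.04204730700646516 F [-0.1  0.6  1. ] -> cm tool [17.75 -1.4  -0.77]
('red', 502, [200.3, 162.6], [36, 45], [0.348, -0.3471])
('red', 331, [306.0, 191.8], [21, 20], [0.4497, -0.3043])
('red', 368, [297.7, 300.0], [51, 39], [0.5244, -0.4138])
cup blue red px 0 blue px 102
cup red red px 99 blue px 0
```

Emit:
jog_arm(targets="4.2 0 -1.4 -.8 0;4.2 5 0 0 0;4.2 5 0 0 0;4.2 5 0 0 0;4.2 1.8 0 0 0;4.2 0 0 0 0;4.2 .9 0 0 0;4.2 0 0 0 0;4.2 0 0 0 0")

```text
time: 58.08
position: [0.4494, -0.3067, 0.0027]
eef_rot: [0.667, -0.236, 0.666, 0.235]
ft_force: [0.4, -0.5, -0.4]
width: 0.042
```

```bash
python3 - <<'E'
from h import *
w=grab('wrist');go([.45,-.3042,.0015])
for q in nug(w,lo=150): print(q)
E
```

```text
t 58.12 pos [ 0.4493 -0.3066  0.0026] zaxis deg 38.9 tilt 0.08 w 0.04172199038539708 F [ 0.3 -0.3 -0.1] -> cm tool [0.11 0.14 0.2 ]
('red', 1394, [314.7, 264.6], [44, 40], [0.4494, -0.3046])
('red', 316, [199.0, 392.6], [28, 17], [0.4498, -0.4131])
```

Emit:
jog_arm(targets="4.2 .1 .2 0 0;4.2 0 0 0 0;3.5 0 0 0 0;2.5 0 0 0 0;1.8 0 0 0 0;1.8 0 0 0 0;1.8 0 0 0 0;1.8 0 0 0 0;1.8 -3 0 0 0;1.8 -6 0 0 0;1.8 -6 1.5 2 0;1.8 0 2.9 4 0;1.8 0 2.9 4 0;1.8 0 2.9 4 0;1.8 0 2.9 4 0;1.8 0 2.9 4 0;1.8 0 2.9 4 0;1.8 0 2.5 3.5 0;1.8 0 1.5 2 0;1.8 0 0 0 0")

```text
time: 60.62
position: [0.5492, 0.0732, 0.1486]
eef_rot: [0.667, -0.236, 0.666, 0.237]
ft_force: [0.2, -0.5, 0.5]
width: 0.0192
```

```bash
python3 - <<'E'
from h import *
go([.555,.0835,.088])
E
```

```text
t 60.62 pos [0.5492 0.0732 0.1486] zaxis deg 39.1 tilt 0.1 w 0.019167546235584226 F [ 0.2 -0.5  0.5] -> cm tool [6.06 0.43 1.09]
```

Emit:
jog_arm(targets="1.8 3 .4 1.1 0;1.8 3 0 0 0;1.8 0 0 0 0;1.8 0 0 0 0;4.2 0 0 0 0;4.2 0 0 0 0;4.2 0 0 0 0;4.2 -4 0 0 0;4.2 -4 0 0 0;4.2 -4 0 0 -10;4.2 0 0 0 -10;4.2 0 0 0 -10;4.2 0 0 0 -10;4.2 0 0 0 -10;4.2 0 0 0 -1;4.2 0 -1 -3 0;4.2 0 -1 -3 0;4.2 0 -1 -3 0;4.2 0 0 0 0;4.2 0 0 0 0")

```text
time: 63.12
position: [0.5845, -0.0089, 0.2086]
eef_rot: [0.501, -0.499, 0.501, 0.499]
ft_force: [0.3, 0.4, -0.3]
width: 0.042
```

```bash
python3 - <<'E'
from h import *
w=grab('wrist');go([.617,-.03,.2])
cv2.imwrite('pics/w12.png',w['color']); import pickle; pickle.dump(w,open('w12.pkl','wb'))
t=cupcheck(); u,v=map(int,proj(t,[.555,.12,.05]))
a=cv2.resize(t['color'][v-40:v+40,u-40:u+40],(250,250),interpolation=cv2.INTER_CUBIC)
o=np.zeros((400,640+0,3),np.uint8); o=w['color'].copy(); o=np.hstack([o[:,:540],np.vstack([a,np.zeros((150,250,3),np.uint8)])]); cv2.imwrite('pics/w12v.png',o)
E
```

```text
t 63.17 pos [ 0.5845 -0.0082  0.2088] zaxis deg 89.9 tilt 0.03 w 0.042297971239137144 F [-0.3  0.5  0.3] -> cm tool [ 0.88 -3.26 -2.17]
cup blue red px 0 blue px 104
cup red red px 135 blue px 0
```

View pics/w12v.png

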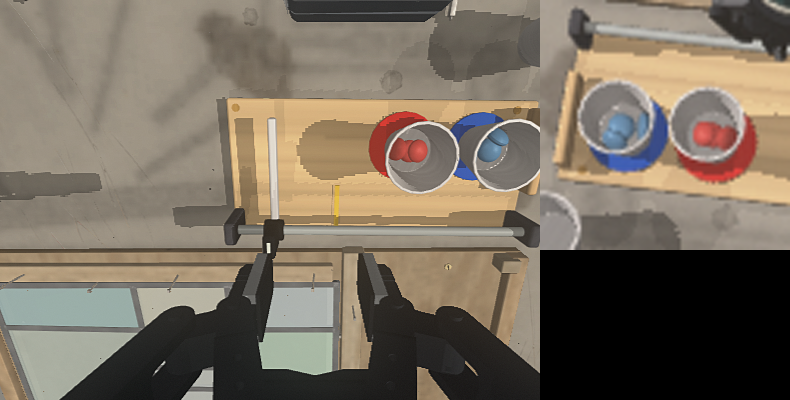

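All three blues show in the blue cup and reds in the red cup. The mark is at (336,185–222), the stop arm at column 272 and the fin's white line at (268,248). Now I'll measure mark and fin.

```bash
python3 - <<'E'
from h import *
import pickle; w=pickle.load(open('w12.pkl','rb')); s=bot.state()
M=rot(s['eef_rot']); p=np.array(s['position'])
for d in(-.019,-.01,0): print('jaw centre col',np.round(proj(w,p+M[:,0]*d),1))
def yel(im,roi):
    h,sa,v=cv2.split(cv2.cvtColor(im['color'],cv2.COLOR_BGR2HSV)); m=((h>20)&(h<33)&(sa>165)&(v>120)).astype(np.uint8)
    k=np.zeros_like(m); k[roi]=m[roi]; n,l,st,c=cv2.connectedComponentsWithStats(k); i=1+np.argmax(st[1:,4]); return st[i],c[i]
st,c=yel(w,np.s_[175:230,310:365]); print('mark w',st,c,onz(w,*c,.01).round(4))
t=grab('top'); sc=grab('scene')
for n,im in(('t',t),('s',sc)):
    u,v=map(int,proj(im,[.60,.009,.01]))
    try:
        st,c=yel(im,np.s_[v-14:v+14,u-14:u+14]); print(n,st,c,onz(im,*c,.01).round(4))
    except Exception as e: print(n,e)
g=cv2.cvtColor(w['color'],cv2.COLOR_BGR2GRAY)
a=g[130:200,255:290].astype(float).mean(0); x=np.arange(255,290); wt=np.clip(a-(a.min()+a.max())/2,0,None); ua=(wt*x).sum()/wt.sum()
print('arm col',ua,onz(w,ua,165,.041).round(4))
f=(g[240:256,258:278]>170); ys,xs=np.where(f); print('fin line',len(xs),xs.mean()+258,ys.mean()+240,onz(w,xs.mean()+258,ys.mean()+240,.088).round(4))
print('bench reds/blues:',[q for q in nug(t,lo=15) if .4<q[4][0]<.7 and q[4][1]<-.08])
E
```

```text
jaw centre col [315.4 287.4]
jaw centre col [315.3 276.5]
jaw centre col [315.3 265.7]
mark w [334 185   5  40 148] [336.16216216 203.92567568] [0.6205 0.0161 0.01  ]
t attempt to get argmax of an empty sequence
s attempt to get argmax of an empty sequence
arm col 271.8761809593023 [ 0.5691 -0.0501  0.041 ]
fin line 30 268.0 247.5 [ 0.6353 -0.0507  0.088 ]
bench reds/blues: [('red', 40, [462.1, 208.9], [3, 19], [0.5331, -0.4157])]
```

Emit:
jog_arm(targets="3 0 -2 -1.5 0;3 0 -2 -1.5 0;3 0 -1.2 -1.2 0;3 0 0 0 0;3 4 0 0 0;3 4 0 0 0;3 3 0 0 0;3 0 0 0 0;3 0 0 0 0")

```text
time: 64.45
position: [0.6372, -0.0508, 0.0998]
eef_rot: [0.501, -0.5, 0.5, 0.499]
ft_force: [0.1, 0.4, 0.8]
width: 0.0303
```

```bash
python3 - <<'E'
from h import *
go([.637,-.0505,.065]); w=grab('wrist'); g=cv2.cvtColor(w['color'],cv2.COLOR_BGR2GRAY)
u,v=map(int,proj(w,[.637,-.0505,.088])); print(u,v)
c=g[v-45:v+45,u-40:u+40]; ys,xs=np.where(c>190)
n,l,st,ce=cv2.connectedComponentsWithStats((c>190).astype(np.uint8))
for i in range(1,n):
    if st[i][4]>15: print(st[i],ce[i]+[u-40,v-45],onz(w,*(ce[i]+[u-40,v-45]),.088).round(4))
E
```

```text
t 64.45 pos [ 0.6372 -0.0508  0.0998] zaxis deg 89.9 tilt 0.09 w 0.030279035371938736 F [0.1 0.4 0.8] -> cm tool [3.48 0.03 0.02]
314 254
```

Emit:
jog_arm(targets="3 2 0 0 0;3 1.4 0 0 0;3 0 0 0 0;3 0 0 0 0;2 0 0 0 0;1 0 0 0 0;.8 0 0 0 0;.8 0 0 0 0;.8 0 0 0 0;.8 0 0 0 0", force=25)

```text
time: 65.75
position: [0.6371, -0.0516, 0.065]
eef_rot: [0.501, -0.5, 0.5, 0.499]
ft_force: [-0.7, 0.3, 5.4]
width: 0.0113
```

```bash
python3 - <<'E'
from h import *
go([.637,.0161,.066]); t=cupcheck()
w=grab('wrist'); h,sa,v=cv2.split(cv2.cvtColor(w['color'],cv2.COLOR_BGR2HSV)); m=((h>20)&(h<33)&(sa>165)&(v>120)).astype(np.uint8)
n,l,st,c=cv2.connectedComponentsWithStats(m)
for i in range(1,n):
    if st[i][4]>60: print(st[i],c[i].round(1),onz(w,*c[i],.01).round(4))
E
```

```text
t 65.75 pos [ 0.6371 -0.0516  0.065 ] zaxis deg 89.9 tilt 0.04 w 0.011289057373599396 F [-0.7  0.3  5.4] -> cm tool [-0.1   0.03  6.77]
cup blue red px 0 blue px 102
cup red red px 135 blue px 0
[410 166  16  72 521] [418.  200.1] [0.6208 0.0159 0.01  ]
```

Emit:
jog_arm(targets=".8 0 0 .6 0;.8 0 0 1 0;.8 0 0 1 0;.8 0 0 1 0;.8 0 0 1 0;.8 0 0 1 0;.8 0 0 .8 0;.8 0 0 .4 0;.8 0 0 0 0;.8 0 0 0 0;.8 0 0 0 0")

```text
time: 67.22
position: [0.6379, 0.0164, 0.065]
eef_rot: [0.501, -0.5, 0.5, 0.499]
ft_force: [0.8, -0.6, 5.0]
width: 0.0118
```

```bash
python3 - <<'E'
from h import *
go([.637,.016,.065])
w=grab('wrist'); h,sa,v=cv2.split(cv2.cvtColor(w['color'],cv2.COLOR_BGR2HSV)); m=((h>20)&(h<33)&(sa>165)&(v>120)).astype(np.uint8)
n,l,st,c=cv2.connectedComponentsWithStats(m)
for i in range(1,n):
    if st[i][4]>60: print(st[i],c[i].round(1),onz(w,*c[i],.01).round(4))
E
```

```text
t 67.22 pos [0.6379 0.0164 0.065 ] zaxis deg 89.9 tilt 0.12 w 0.01177401582016633 F [ 0.8 -0.6  5. ] -> cm tool [-0.    0.09 -0.04]
```

Emit:
jog_arm(targets="1.6 0 0 0 0;2.4 0 0 0 0;3 0 0 0 0;3 0 0 0 0;3 -2 0 0 0;3 -4 0 0 0;3 -4 2 0 0;3 -4 3 0 0;3 0 0 0 0;3 0 0 0 0;3 0 0 0 0")

```text
time: 68.65
position: [0.587, 0.0159, 0.2036]
eef_rot: [0.5, -0.499, 0.501, 0.5]
ft_force: [-0.6, -0.5, -0.5]
width: 0.0301
```

```bash
python3 - <<'E'
from h import *
go([.637,.016,.065]); w=grab('wrist'); t=cupcheck(); sc=grab('scene')
h,sa,v=cv2.split(cv2.cvtColor(w['color'],cv2.COLOR_BGR2HSV)); m=((h>20)&(h<33)&(sa>165)&(v>120)).astype(np.uint8)
n,l,st,c=cv2.connectedComponentsWithStats(m)
for i in range(1,n):
    if st[i][4]>20: print('yellow',st[i],c[i].round(1),onz(w,*c[i],.01).round(4))
g=cv2.cvtColor(w['color'],cv2.COLOR_BGR2GRAY); u,vv=map(int,proj(w,[.57,.016,.041])); a=g[vv-15:vv+15,u-18:u+18].astype(float).mean(0); x=np.arange(u-18,u+18); wt=np.clip(a-(a.min()+a.max())/2,0,None); ua=(wt*x).sum()/wt.sum(); print('arm y',onz(w,ua,vv,.041).round(4))
u,v=map(int,proj(t,[.555,.10,.05])); b=cv2.resize(t['color'][v-40:v+50,u-55:u+55],(305,250),interpolation=cv2.INTER_CUBIC)
us,vs=map(int,proj(sc,[.53,.12,.05])); d=cv2.resize(sc['color'][vs-55:vs+40,us-90:us+70],(305,180))
r=np.vstack([b,d])[:400]; r=np.vstack([r,np.zeros((max(0,400-r.shape[0]),305,3),np.uint8)])
cv2.imwrite('pics/f.png',np.hstack([cv2.resize(w['color'],(495,310)) if 0 else w['color'][:, 100:595],r[:400]]))
E
```

```text
t 68.65 pos [0.587  0.0159 0.2036] zaxis deg 89.8 tilt 0.08 w 0.03013614756369487 F [-0.6 -0.5 -0.5] -> cm tool [13.85 -5.01  0.03]
cup blue red px 0 blue px 104
cup red red px 135 blue px 0
arm y [0.5695 0.0176 0.041 ]
```

View pics/f.png

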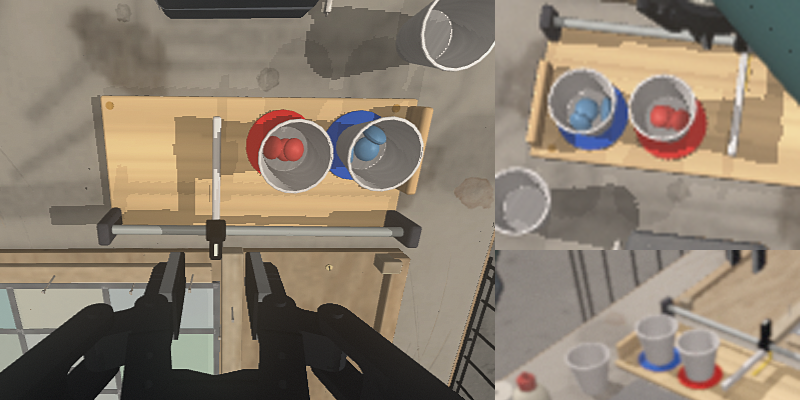

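```bash
python3 - <<'E'
from h import *
w=grab('wrist'); u,v=map(int,proj(w,[.555,.085,.035])); c=w['color'][v-24:v+24,u-36:u+36]
hsv=cv2.cvtColor(c,cv2.COLOR_BGR2HSV); h,s,V=cv2.split(hsv); m=((h<8)|(h>170))&(s>110)
for y in range(48): print(''.join(chr(65+int((V[y,x]-60)/8)) if m[y,x] and V[y,x]>=60 else ('.' if not m[y,x] else '#') for x in range(72)))
E
```

```text
.....IKKTUUUMKLJJJJJJJJJJJJJIK..........................................
.....LLLKKKKKLLJJJJJJJJJJJJI............................................
....KLLLLLLLLLLJJJJJJJJJJJH.............................................
...ILLLLLLLLLLLKJJJJJJJJJI..............................................
...LLLLLLLLLLLLJJJJJJJJJJ...............................................
..KLLLLLLLLLLLLJJJJJJJI.................................................
.KLLLLLLLLLLLLLJJJJJJH..................................................
.KLLLLLLLLLLLLLJJJJJI...................................................
.LLLLLLLLLLLLLLJJJJH....................................................
LLLLLLLLLLLLLLLKJJI.....................................................
KLLLLLLLLLLLLLLJJJ......................................................
KLLLLLLLLLLLLLLKJI......................................................
LLLLLLLLLLLLLLJJI.....GGGI..............................................
LLLLLLLLLLLLLLJJ.....GGHIIJKK...........................................
LLLLLLLLLLLLLLJ.....HGHHIJKKLM...............JJL........................
LLLLL
[... 1703 characters left out ...]
...........................................
..JKLLLLL...............................................................
...KLLLLLK..............................................................
....LLLLLJ..............................................................
....LLLLLL..............................................................
.....LLLLLJ.............................................................
......LLLLI.............................................................
.......KLLK.............................................................
........KLK.............................................................
.........JKJ............................................................
```

Three distinct red domes (left, middle, right) show inside the red cup, so I'm handing in.

```bash
python3 -c "
from plant import bot
print(bot.finish_job())"
```

```text
the job is handed in; nothing more can be done
None
```

The job is done and handed in at about 69 s of the 210 s allowed. The top cup stands on the red disc and the middle cup on the blue disc. Three blue and three red nuggets are in their cups. The collar was slid to the mark and released.

**Last checks**
- **Cups:** measured right after placing, within about 1 mm (red) and 4 mm (blue) of the disc centres against the 12 mm limit. They still stood upright on the discs in the last view.
- **Nuggets:** the last images show three blue domes and three red domes inside their cups. None were left on the bench.
- **Collar:** the jaws let go of the fin at y ≈ 0.0164 m, with the mark at 0.016 m. The stop arm afterwards measured 0.0176 m, so the error is about 1 mm against the 4 mm limit. The arm hides the mark now, so I could not measure the line itself again.
- **Bottom cup and bystanders:** the bottom cup and bottle looked in place in the last view, and the pencil measured unmoved all through. I did not re-measure the bottom cup or check the spool closely.

**What went wrong or disagreed**
- Closing the jaws on the top cup gave about +10 N upward. I regripped 5 mm higher and the force was the same, so it was probably the pads swinging forward as they close. The cup then came off cleanly.
- One blue nugget slipped out on the first try and was picked up on the second.
- One red nugget was knocked aside during the run and ended up touching another. Both were found again and put in the cup.
- The wrist camera read about 2–3 mm differently from the fixed cameras along the tool's y axis. I allowed for this in the moves.

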